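# Set up tree label stakes for varnishing

### The job

Get the tree labels ready for varnishing: lay every aluminium label stake in a V-groove of its own in the jig, bare foot towards the steel end stop, and slide each one along until its foot touches the stop; when all are home, swing the wire keeper bar down shut over them. Stand both fallen varnish bottles upright on the wooden drip board, and leave the pot, the wire coil and the pliers where they are.

Things in the scene. Friction and masses are not known exactly. Their poses are not given: they have to be found in the camera images.
- jig: Fixed wooden jig. Origin: on the bench under its middle; x along the grooves to the end stop, y left, z up. Three 90-degree V-grooves along x at y = -55, 0, +55 mm, 20 mm wide, 10 mm deep, tops at z = 40 mm, from x = -62.5 (front edge) to +62.5 mm (face of steel stop plate, 10 mm thick, top at z = 55 mm). A cross gap for fingers cuts them from x = -32.5 to +22.5 mm, floor z = 10 mm.
- stop0 (a point): Point on the face of the end stop where the foot of a stake in the groove at jig y = -55 mm has its centre. A stake lying in a groove has its axis at jig z = 38.5 mm
- stop1 (a point): Point on the face of the end stop where the foot of a stake in the groove at jig y = 0 mm has its centre. A stake lying in a groove has its axis at jig z = 38.5 mm
- stop2 (a point): Point on the face of the end stop where the foot of a stake in the groove at jig y = 55 mm has its centre. A stake lying in a groove has its axis at jig z = 38.5 mm
- bail (a joint): Hinge of the keeper bar, a steel wire bail on the jig: 0 = shut (level, lying 2 mm above the stakes just in front of the stop), grows as it swings up and back over the stop, 1.57 = upright, 1.95 = leaning back at its limit. It stands open at the start. Light; tipped well forward of upright it falls shut by itself in about a second.
- bail_bar (a point): Middle of the keeper's cross bar (round, 10 mm thick, 196 mm long, along jig y, carried by two side arms at jig y = -98 and +98 mm). It is 55 mm from the hinge line, so about 105 mm above the bench when upright.
- bail_hinge (a point): Middle of the keeper's hinge line: jig x = 82.5 mm, z = 51.5 mm, along jig y
- mat: Cork mat fixed on the bench, 260 x 220 x 5 mm, on which the stakes lie at the start. Origin: centre of its underside
- stake0: Aluminium label stake: round rod 12 mm thick, 140 mm long, with a flat blank tag at one end, 30 mm long, 32 mm wide, 3 mm thick, on the rod's axis. Origin: on the axis, middle of the rod. x points along the rod to the bare foot (foot at x = +70 mm; tag from x = -70 to -100 mm, 32 mm wide along y). 50 g. Two or three stakes are present.
- stake1: Aluminium label stake: round rod 12 mm thick, 140 mm long, with a flat blank tag at one end, 30 mm long, 32 mm wide, 3 mm thick, on the rod's axis. Origin: on the axis, middle of the rod. x points along the rod to the bare foot (foot at x = +70 mm; tag from x = -70 to -100 mm, 32 mm wide along y). 50 g. Two or three stakes are present.
- stake2: Aluminium label stake: round rod 12 mm thick, 140 mm long, with a flat blank tag at one end, 30 mm long, 32 mm wide, 3 mm thick, on the rod's axis. Origin: on the axis, middle of the rod. x points along the rod to the bare foot (foot at x = +70 mm; tag from x = -70 to -100 mm, 32 mm wide along y). 50 g. Two or three stakes are present.
- stake0_foot (a point): Centre of the bare foot end face of stake0
- stake1_foot (a point): Centre of the bare foot end face of stake1
- stake2_foot (a point): Centre of the bare foot end face of stake2
- bottle0: Closed varnish bottle, toppled on the bench at the start: square body 40 x 40 mm, 85 mm tall, with a round cap 24 mm across and 30 mm tall on top. Origin: centre of its base; z points from base to cap, x and y square to the body's sides. About 150 g.
- bottle1: Closed varnish bottle, toppled on the bench at the start: square body 40 x 40 mm, 85 mm tall, with a round cap 24 mm across and 30 mm tall on top. Origin: centre of its base; z points from base to cap, x and y square to the body's sides. About 150 g.
- board: Wooden drip board fixed on the bench, 110 x 200 mm, 10 mm thick. Origin: centre of its underside; x along its 110 mm side, y along its 200 mm side, top at z = 10 mm
- pot: Bystander: small terracotta pot, 90 mm across, 55 mm high. Origin: centre of its underside
- coil: Bystander: coil of copper wire, 100 mm across, 22 mm high. Origin: centre of its underside
- pliers: Bystander: wire pliers lying flat, about 180 mm long, 12 mm high. Origin: between the handles, on the bench; x points to the jaws
Things that resemble listed ones, but are neither listed nor needed, are in the scene too. What is shaped like the stake2 but black is not meant. What is shaped like the bottle1 but purple is not meant.

How it is judged:
By the outcome, as a careful person would: the job done as asked, in the order asked, and still so for the second after the job is handed in, with the robot touching nothing.
Of stake0, stake1, stake2 only 2 to 3 are there at a start; the rules pass over those that are not, and their reading is None.
At some moment in a run one of bottle0, bottle1 may be knocked a few centimetres aside while the robot is not near it.
Once in a run the grip may slacken for a moment while it holds something.
It also fails if it takes over 210 s, if anything falls off the work surface, if the arm or the gripper's body presses on something with over 40 N, if the wrist force passes 120 N, or if a joint passes its speed limit or range.

### The arm

A 6-joint arm with a two-finger parallel gripper is mounted at the origin on the work surface. World frame = base frame: x ahead of the robot, y to its left, z up, the work surface at z = 0. Lengths are in m, angles in rad, forces in N, time in s.
With the tool pointing down it reaches from about 0.25 to 0.725 m from the base axis. Payload 4 kg.
Tool frame: the origin (TCP) lies between the finger pads; the fingertips stand 8 mm ahead of it and the grasp point (between the pads) lies 11 mm behind it; z points along the fingers, y is the direction in which the jaws open and shut (so a half turn about z gives the same grasp; the last joint's range is limited). The gripper opens to 85 mm and grips with 20 to 120 N. Pads are 22 mm wide; open, the fingers measure 114 mm over their backs; the gripper's body (76 mm by 85 mm) begins 54 mm behind the grasp point. The pads swing forward as they close: fully open they stand 13 mm farther back than shut.
Start: joints at [1.258, 0.241, 0.005, 1.335, 0, 1.571], TCP at [0.154, 0.476, 0.213] pointing down, gripper open.
Joint ranges: [-2.72, 2.72], [-1.05, 1.87], [-1.09, 1.28], [-1.99, 2.15], [-1.42, 1.44], [-3.14, 3.14]. Speed limits (rad/s): [2.79, 2.79, 3.14, 3.14, 3.14, 3.14].

### API

Orientations are given as a unit quaternion [x, y, z, w].
In Python, from workcell import * gives the robot as it stands.
- The arm moves only by the tool send_rows, never from a script. Its argument "increments" is a list that holds one entry, the list of rows, each a list of 6 numbers: the shift along the tool's x, y, z in units of 50 mm (1.0 is 50 mm), then the turn, a rotation vector about the tool's x, y, z in units of 10 degrees (1.0 is 10 degrees). In form: [[[x, y, z, ax, ay, az], ...]]. A call has 1 to 8 rows; each row shifts and turns the commanded pose from where the row before left it, along the tool's axes as they then stand; what a row does not reach is not made up. A row lasts 1/8 s, in which the tool goes at most 62.5 mm and 10.7 degrees, less where a joint would pass 70% of its speed; a pose out of reach is approached as far as the arm can. A call with a number of a shift or a turn outside -1 to 1 is refused whole. A call with a gripper value outside its range is refused whole. "grip" is the closure, from 0 (fully open) to 1 (shut), set as the call begins (left out, the last holds). The fingers move at their own pace and stop on an object; the grip force is fixed at half the most. Time passes only in rows, so rows that do not move let the fingers close. It gives the time, the measured TCP pose, the force and the opening at its end, in the units of the state.
- get_obs(): the state, without advancing time (a new reading comes with each control period).
- camera(name): name is "side" or "top" or "wrist"; returns a dict with "color" (480x640x3 uint8, red, green, blue), "z_map" (480x640 float32, m along the optical axis (not along the pixel's ray), 0 where there is no reading), "intrinsics" (3x3 intrinsics, pixels), "dist" ([k1, k2, p1, p2, k3] as OpenCV has them; the pictures are not rectified), "pose" (4x4, takes a point from camera to world coordinates); the wrist camera has in their place "mount" (4x4, takes a point from camera to tool coordinates, whose origin is the TCP and whose axes are the flange's). Camera axes: x right, y down, z forward; pixel columns grow to the right and rows downward; lengths in m; the calibration is good to about 2 mm. A picture is of the moment at which its call begins: read the wrist's pose just before it.
- job_done(): hands the job in, once; it reports no verdict.
The state is a dict: "clock": time; "joint_pos": joint angles; "joint_vel": joint speeds; "tau": joint torques, N m; "eef_pos": TCP position; "tool_rot": TCP orientation; "ft_force": force on the tool from outside, world axes, zero at the start; "ft_torque": the same for the moment, N m; "grip_width": finger opening in m.
Only numpy, scipy, OpenCV 4.12 (cv2) and the standard library are available. Lean on these libraries where they do the work, as an engineer would, in place of code of your own. Each camera call takes 0.05 s, during which the arm holds its last target.

## Working session

There is one attempt and no reset: what is moved stays moved. The work goes in short steps, Python scripts to look and compute and a tool call to move; the robot and the scene stay as the last step left them, time stands still between calls to the robot, and variables do not carry over. Pictures are saved under pics/ and viewed, and the job is handed in when it is done.

Besides the shell and the picture viewer there is one more tool, called in YAML: its name, and indented under it one key for each argument. send_rows: Moves the arm, as the interface text tells. Its arguments: {"type":"object","properties":{"increments":{"type":"array"},"grip":{"type":"number"}},"required":["increments"]}

```bash
ls; mkdir -p pics; python3 - <<'E'
from workcell import *
import cv2,numpy as np
print(get_obs())
for n in ["side","top","wrist"]:
    c=camera(n); cv2.imwrite(f"pics/{n}0.png",c["color"][:,:,::-1]); print(n,c["intrinsics"],c["dist"],c.get("pose",c.get("mount")))
    np.savez(f"pics/{n}0.npz",**{k:np.array(v) for k,v in c.items()})
E
```

```text
pics
{'clock': 0.0, 'joint_pos': array([1.25796734e+00, 2.41400541e-01, 3.70998461e-03, 1.33520582e+00,
       1.30606678e-05, 1.57080205e+00]), 'joint_vel': array([ 0.0004638 ,  0.00112688, -0.00044009, -0.00064016, -0.00267369,
        0.0003254 ]), 'tau': array([ 3.49055163e-04, -3.72316754e+01,  2.52408010e+01,  1.71461591e-02,
        3.70648419e-07, -1.14671784e-05]), 'eef_pos': array([0.15366275, 0.4750884 , 0.21251378]), 'tool_rot': array([ 1.55780226e-01,  9.87791182e-01, -1.03618701e-03, -1.70017472e-04]), 'ft_force': array([-0.19322478, -0.11870753,  0.88857794]), 'ft_torque': array([-0.02040826, -0.02472389, -0.02853856]), 'grip_width': 0.08568610290724085}
side [[446.71009057   0.         314.25374241]
 [  0.         446.71009057 238.19698077]
 [  0.           0.           1.        ]] [0.02495452 0.         0.         0.         0.        ] [[ 0.86632059 -0.33838972  0.36739765  0.03491618]
 [-0.49899988 -0.55381194  0.66655191 -0.90681212]
 [-0.02208511 -0.76077903 -0.64863512  0.84179934]
 [ 0.          0.          0.          1.        ]]
top [[527.63551699   0.         321.71850123]
 [  0.         527.63551699 248.34642958]
 [  0.           0.           1.        ]] [-0.09634538  0.          0.          0.          0.        ] [[-0.01401344 -0.9940501   0.10801866  0.33279635]
 [-0.99989612  0.0142958   0.00184006 -0.14012159]
 [-0.00337333 -0.10798166 -0.99414716  1.49386323]
 [ 0.          0.          0.          1.        ]]
wrist [[397.83200286   0.         314.34512141]
 [  0.         397.83200286 236.87408245]
 [  0.           0.           1.        ]] [0.02655914 0.         0.         0.         0.        ] [[-4.34326495e-04 -9.54958849e-01 -2.96737945e-01  7.55241491e-02]
 [ 9.99999782e-01 -2.66932458e-04 -6.04630755e-04 -5.72153413e-04]
 [ 4.98188501e-04 -2.96738143e-01  9.54958756e-01 -1.60382110e-01]
 [ 0.00000000e+00  0.00000000e+00  0.00000000e+00  1.00000000e+00]]
```

View pics/top0.png

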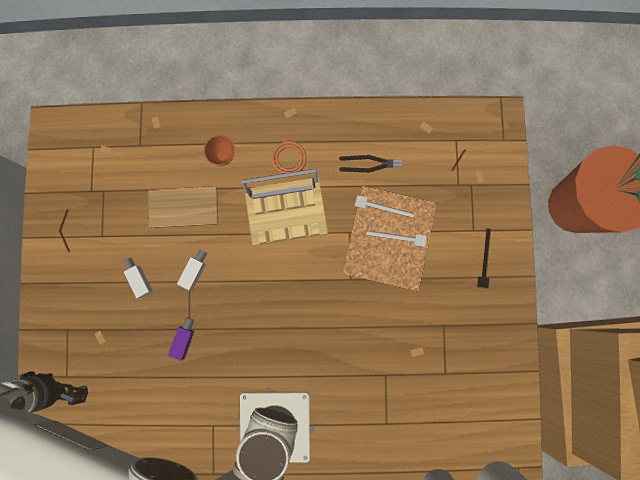

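View pics/side0.png

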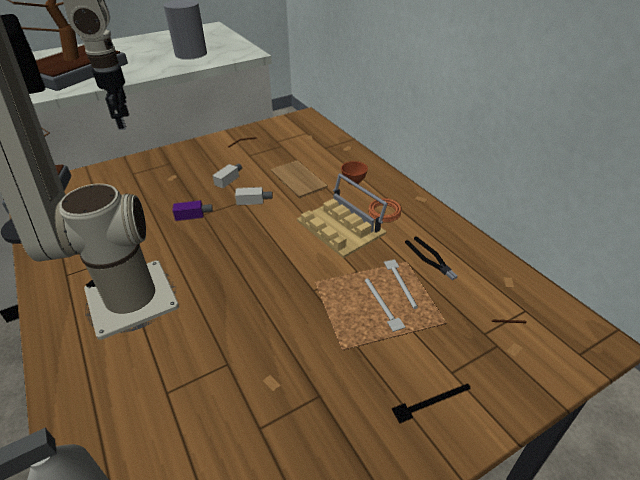

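View pics/wrist0.png

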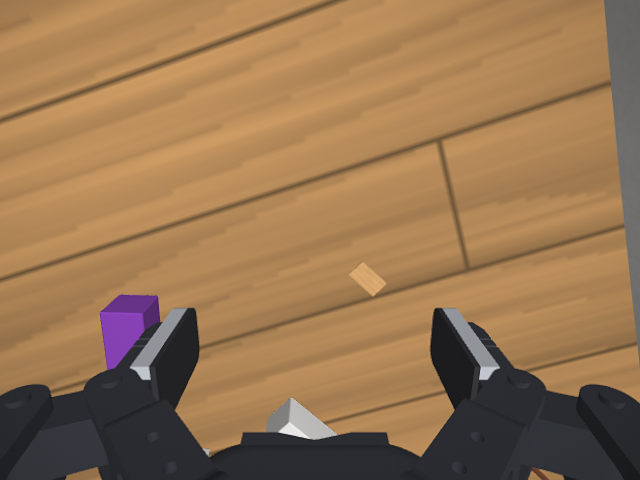

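Top view: the stakes are on the cork mat, one with its tag at (361,202) and foot at about (413,215), the other with its tag at (420,240) and foot at about (367,234). Only two stakes are there.

Possible mix-ups in the top view:
- **Stakes:** aluminium at (387,208) and (395,238), against the black look-alike at (485,258). I choose the two silver ones.
- **Bottles:** white at (137,278) and (192,270), against the purple one at (180,340). I choose the two white ones.

Next I check close crops and measure.

```bash
cat > h.py <<'E'
import numpy as np, cv2
from scipy.spatial.transform import Rotation as R
def load(f): return dict(np.load(f))
def rays(c,pts,pose=None):
    pts=np.asarray(pts,float).reshape(-1,1,2)
    n=cv2.undistortPoints(pts,c["intrinsics"],c["dist"]).reshape(-1,2)
    P=c["pose"] if pose is None else pose
    d=np.c_[n,np.ones(len(n))]@P[:3,:3].T
    return P[:3,3],d
def plane(c,pts,z,pose=None):
    o,d=rays(c,pts,pose); return o+d*((z-o[2])/d[:,2])[:,None]
def cloud(c,pts,pose=None):
    o,d=rays(c,pts,pose); p=np.asarray(pts).astype(int).reshape(-1,2)
    return o+d*c["z_map"][p[:,1],p[:,0]][:,None]
def tri(cs,ps,poses=None):
    A=np.zeros((3,3));b=np.zeros(3);L=[]
    for i,(c,p) in enumerate(zip(cs,ps)):
        o,d=rays(c,[p],None if poses is None else poses[i]);d=d[0]/np.linalg.norm(d[0]);M=np.eye(3)-np.outer(d,d);A+=M;b+=M@o;L.append((o,M))
    x=np.linalg.solve(A,b); return x,[np.linalg.norm(M@(x-o)) for o,M in L]
def wpose(c,o):
    T=np.eye(4);T[:3,:3]=R.from_quat(o["tool_rot"]).as_matrix();T[:3,3]=o["eef_pos"];return T@c["mount"]
def blobs(mask,amin=60):
    n,l,s,ce=cv2.connectedComponentsWithStats(mask.astype(np.uint8),connectivity=8)
    return [(i,s[i],ce[i],l==i) for i in range(1,n) if s[i,4]>amin]
def project(c,X,pose=None):
    P=np.linalg.inv(c["pose"] if pose is None else pose)
    return cv2.projectPoints(np.asarray(X,float).reshape(-1,3),cv2.Rodrigues(P[:3,:3])[0],P[:3,3],c["intrinsics"],c["dist"])[0].reshape(-1,2)
E
python3 - <<'E'
from h import *
import math
for n in ["top","side"]:
    c=load(f"pics/{n}0.npz"); im=c["color"]; hsv=cv2.cvtColor(im,cv2.COLOR_RGB2HSV)
    crops={"top":[(330,180,450,300),(110,160,230,310),(230,130,345,255)],"side":[(310,250,450,350),(200,150,330,220),(290,160,400,260)]}[n]
    row=[cv2.resize(im[y0:y1,x0:x1],(260,int(260*(y1-y0)/(x1-x0)))) for x0,y0,x1,y1 in crops]
    H=max(r.shape[0] for r in row); row=[cv2.copyMakeBorder(r,0,H-r.shape[0],0,4,cv2.BORDER_CONSTANT) for r in row]
    cv2.imwrite(f"pics/crop_{n}.png",np.hstack(row)[:,:,::-1])
    m=(hsv[...,1]<45)&(hsv[...,2]>110)
    print(n)
    for i,s,ce,l in blobs(m,40):
        ys,xs=np.nonzero(l); P=cloud(c,np.c_[xs,ys]); print(s,ce.round(1),np.median(P,0).round(3))
c=load("pics/top0.npz")
for p in [(387,260),(183,207),(100,220),(350,270),(430,330),(480,150)]: print(p,cloud(c,[p])[0].round(4))
E
```

```text
top
[   0    0  640   23 7240] [273.4   5.9] [ 1.643  0.233 -0.625]
[    0    19   640   306 67933] [381.  101.4] [ 1.366 -0.613 -0.75 ]
[393 160   9   6  53] [396.9 162.5] [ 0.741 -0.358  0.011]
[241 169  78  25 289] [278.7 177. ] [ 0.68  -0.025  0.108]
[252 185  60  13 215] [281.3 191.3] [ 0.65  -0.027  0.055]
[355 196  59  21 301] [378.6 206.1] [ 0.613 -0.291  0.015]
[366 231  61  16 302] [401.9 237.5] [ 0.522 -0.375  0.015]
[177 251  27  39 465] [190.1 271.9] [0.43  0.229 0.04 ]
[124 260  25  38 465] [135.3 280.1] [0.409 0.384 0.04 ]
[  1 381  19   7  67] [  9.7 384.4] [0.186 0.464 0.497]
[ 234  392   76   88 3138] [277.  423.3] [ 0.05  -0.035  0.015]
[   0  418  149   62 4537] [ 47.8 458.6] [0.108 0.28  0.722]
[ 542  451   74   29 1035] [569.6 470.9] [-0.395 -1.162 -0.749]
[478 470  13  10  66] [482.7 476.2] [-0.139 -0.568  0.031]
side
[  112     0   528   343 85875] [466.  111.8] [ 1.642  0.336 -0.051]
[  1   5  38  22 231] [23.4 15. ] [-0.017  2.337  0.174]
[35  7 14 10 50] [42.4 10.7] [0.083 2.334 0.182]
[ 23  30  39  30 269] [42.9 49.9] [0.007 1.528 0.185]
[29 31 30  7 67] [
[... 674 characters left out ...]
[ 64 219  17  22 118] [ 70.3 231.7] [-0.056 -0.036  0.263]
[  85  261   93   76 2230] [130.7 304.5] [-0.011 -0.051  0.012]
[384 260  33  49 283] [399.6 279.6] [ 0.609 -0.305  0.014]
[365 279  40  52 353] [385.9 309.4] [ 0.52  -0.386  0.014]
[ 554  368   86   91 2623] [607.1 416.7] [ 1.329 -0.688 -0.75 ]
[ 31 457  19  10  57] [ 39.8 462.3] [-0.171 -0.465  0.2  ]
[534 463  18  17  99] [541.8 473.8] [ 0.98  -0.715 -0.751]
[ 27 468  22  12 164] [ 36.1 474.3] [-0.185 -0.465  0.174]
(387, 260) [ 0.4583 -0.3214  0.0093]
(183, 207) [0.6204 0.2614 0.0048]
(100, 220) [ 0.5883  0.5107 -0.0034]
(350, 270) [ 0.4317 -0.2163  0.0067]
(430, 330) [ 0.2592 -0.4398 -0.0034]
(480, 150) [ 0.7782 -0.6057  0.0036]
```

```bash
ls pics; python3 -c "
import workcell; print([x for x in dir(workcell) if x[0]!='_'])"
```

```text
crop_side.png
crop_top.png
side0.npz
side0.png
top0.npz
top0.png
wrist0.npz
wrist0.png
['Unreachable', 'camera', 'get_obs', 'job_done']
```

View pics/crop_top.png

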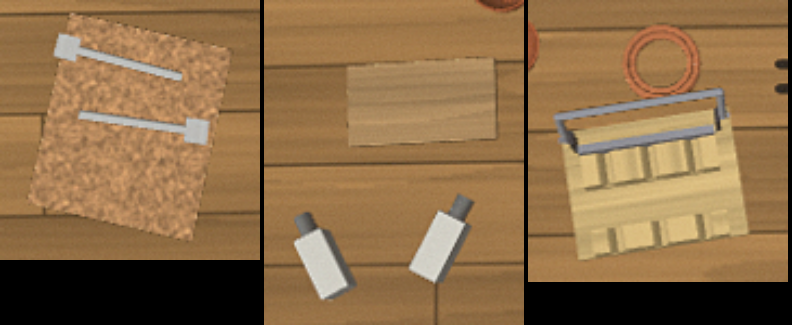

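View pics/crop_side.png

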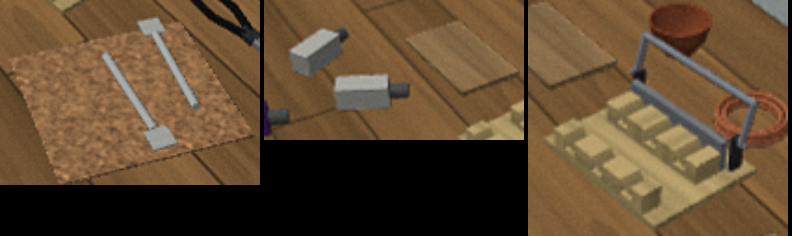

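The crops confirm it: two silver stakes on cork, two white bottles with dark caps pointing away from the robot, and the bail leaning back with the coil behind it. I'll measure coarse poses, then refine with the wrist camera.

```bash
python3 - <<'E'
from h import *
c=load("pics/top0.npz"); im=c["color"]; hsv=cv2.cvtColor(im,cv2.COLOR_RGB2HSV)
m=(hsv[...,1]<45)&(hsv[...,2]>110)
for i,s,ce,l in blobs(m,40):
    if not (120<ce[0]<430 and 180<ce[1]<300): continue
    ys,xs=np.nonzero(l); cen=np.median(cloud(c,np.c_[xs,ys])[:,2])
    P=plane(c,np.c_[xs,ys],cen)[:,:2].astype(np.float32)
    r=cv2.minAreaRect(P); print(ce.round(0),"z",cen.round(4),"rect",np.round(r[0],4),np.round(r[1],4),round(r[2],1)); print(cv2.boxPoints(r).round(4).tolist())
# jig/board/mat corners top view px (from crop): 
pr=lambda n,p,z: print(n,plane(c,p,z).round(4)[:,:2].tolist())
pr("board",[(148,191),(216,187),(217,225),(149,229)],.01)
pr("mat",[(363,186),(437,203),(419,291),(344,273)],.005)
pr("jig front",[(253,245),(327,234)],.02)
hs=cv2.cvtColor(im,cv2.COLOR_RGB2HSV)
for p in [(285,240),(270,205),(285,220),(160,200),(100,200),(390,260)]: print(p,hs[p[1],p[0]])
E
```

```text
[281. 191.] z 0.0555 rect [ 0.6503 -0.028 ] [0.0102 0.1672] 8.1
[[0.633400022983551, 0.05400000140070915], [0.6570000052452087, -0.11150000244379044], [0.6671000123023987, -0.11010000109672546], [0.6434999704360962, 0.05550000071525574]]
[379. 206.] z 0.0153 rect [ 0.6083 -0.3175] [0.1698 0.031 ] 75.0
[[0.5713000297546387, -0.3953999876976013], [0.6011999845504761, -0.4034999907016754], [0.6452999711036682, -0.2395000010728836], [0.6154000163078308, -0.23149999976158142]]
[402. 237.] z 0.0151 rect [ 0.5237 -0.3474] [0.1699 0.0316] 81.0
[[0.49480000138282776, -0.42879998683929443], [0.5260000228881836, -0.43380001187324524], [0.5525000095367432, -0.26600000262260437], [0.5213000178337097, -0.26109999418258667]]
[190. 272.] z 0.04 rect [0.4392 0.2245] [0.0394 0.1129] 62.5
[[0.3801000118255615, 0.23309999704360962], [0.48019999265670776, 0.1808999925851822], [0.4984000027179718, 0.2159000039100647], [0.3982999920845032, 0.2680000066757202]]
[135. 280.] z 0.0401 rect [0.4169 0.3885] [0.1115 0.0391] 27.9
[[0.35850000381469727, 0.3797000050544739], [0.376800000667572, 0.3450999855995178], [0.47530001401901245, 0.39730000495910645], [0.4569999873638153, 0.4318999946117401]]
board [[0.6686, 0.3641], [0.6762, 0.1648], [0.5654, 0.1607], [0.5571, 0.3582]]
mat [[0.6735, -0.2588], [0.6211, -0.471], [0.3695, -0.4103], [0.4236, -0.1993]]
jig front [[0.5052, 0.0561], [0.5334, -0.1528]]
(285, 240) [ 18 116 138]
(270, 205) [ 20 102 218]
(285, 220) [ 20 109 190]
(160, 200) [ 17 116 152]
(100, 200) [ 16 151 130]
(390, 260) [ 15 122 182]
```

```bash
cat >> h.py <<'E'
def Rdown(phi):  # tool pointing down, tool x at yaw phi deg
    a=np.radians(phi); x=np.array([np.cos(a),np.sin(a),0]); z=np.array([0,0,-1.]); return np.c_[x,np.cross(z,x),z]
def plan(p1,R1,o=None,p0=None,R0=None,step=45,astep=9,n=None,dec=2):
    if o is not None: p0=o["eef_pos"];R0=R.from_quat(o["tool_rot"]).as_matrix()
    p1=np.array(p1,float); w=R.from_matrix(R0.T@R1).as_rotvec()
    n=n or int(max(1,np.ceil(np.linalg.norm(p1-p0)*1000/step),np.ceil(np.degrees(np.linalg.norm(w))/astep)))
    p=np.array(p0,float);Q=np.array(R0);out=[]
    for i in range(1,n+1):
        pt=p0+(p1-p0)*i/n; Rt=R0@R.from_rotvec(w*i/n).as_matrix()
        s=np.round(Q.T@(pt-p)/.05,dec); a=np.round(np.degrees(R.from_matrix(Q.T@Rt).as_rotvec())/10,dec)
        p=p+Q@s*.05; Q=Q@R.from_rotvec(np.radians(a*10)).as_matrix(); out.append([float(v)+0. for v in np.r_[s,a]])
    for k in range(0,n,8): print("[["+",".join("["+",".join(f"{v:g}" for v in r)+"]" for r in out[k:k+8])+"]]")
    print("end",p.round(4),"err mm",((p-p1)*1000).round(2)); return p,Q
def snap(name,n):
    from workcell import camera,get_obs
    o=get_obs(); c=camera(n)
    c={k:np.array(v) for k,v in c.items()}
    if n=="wrist": c["pose"]=wpose(c,o)
    np.savez(f"pics/{name}.npz",**c); cv2.imwrite(f"pics/{name}.png",c["color"][:,:,::-1]); return c,o
E
python3 - <<'E'
from h import *
from workcell import get_obs
plan([.50,-.26,.26],Rdown(75),get_obs())
E
```

```text
[[[-0.58,-0.62,-0.05,0,0,0.46],[-0.64,-0.58,-0.05,0,0,0.46],[-0.68,-0.52,-0.05,0,0,0.45],[-0.71,-0.47,-0.05,0,0,0.46],[-0.75,-0.41,-0.04,0,0,0.46],[-0.79,-0.35,-0.05,0,0,0.46],[-0.8,-0.28,-0.05,0,0,0.46],[-0.83,-0.22,-0.05,0,0,0.46]]]
[[[-0.84,-0.15,-0.05,0,0,0.45],[-0.85,-0.08,-0.05,0,0,0.46],[-0.86,-0.02,-0.05,0,0.01,0.46],[-0.85,0.05,-0.05,0,0,0.46],[-0.85,0.12,-0.05,0,0,0.46],[-0.83,0.19,-0.05,0,0,0.46],[-0.82,0.26,-0.05,-0.01,0,0.45],[-0.79,0.32,-0.05,0,0,0.46]]]
[[[-0.77,0.38,-0.05,0,0,0.46],[-0.73,0.44,-0.05,0,0,0.46],[-0.7,0.5,-0.05,0,0,0.46]]]
end [ 0.5001 -0.2601  0.2602] err mm [ 0.09 -0.1   0.18]
```

send_rows:
  increments:
    - [[-0.58,-0.62,-0.05,0,0,0.46],[-0.64,-0.58,-0.05,0,0,0.46],[-0.68,-0.52,-0.05,0,0,0.45],[-0.71,-0.47,-0.05,0,0,0.46],[-0.75,-0.41,-0.04,0,0,0.46],[-0.79,-0.35,-0.05,0,0,0.46],[-0.8,-0.28,-0.05,0,0,0.46],[-0.83,-0.22,-0.05,0,0,0.46]]
  grip: 0

```text
clock: 1.15
eef_pos: [0.2998, 0.1647, 0.2329]
tool_rot: [0.46, 0.888, 0.0, 0.0]
ft_force: [1.5, 0.2, 0.4]
grip_width: 0.0853
```

send_rows:
  increments:
    - [[-0.84,-0.15,-0.05,0,0,0.45],[-0.85,-0.08,-0.05,0,0,0.46],[-0.86,-0.02,-0.05,0,0.01,0.46],[-0.85,0.05,-0.05,0,0,0.46],[-0.85,0.12,-0.05,0,0,0.46],[-0.83,0.19,-0.05,0,0,0.46],[-0.82,0.26,-0.05,-0.01,0,0.45],[-0.79,0.32,-0.05,0,0,0.46]]

```text
clock: 2.15
eef_pos: [0.4458, -0.1447, 0.2523]
tool_rot: [0.716, 0.698, 0.001, -0.001]
ft_force: [0.6, 0.9, 0.6]
grip_width: 0.0853
```

send_rows:
  increments:
    - [[-0.77,0.38,-0.05,0,0,0.46],[-0.73,0.44,-0.05,0,0,0.46],[-0.7,0.5,-0.05,0,0,0.46],[0,0,0,0,0,0],[0,0,0,0,0,0]]

```text
clock: 2.78
eef_pos: [0.4997, -0.2593, 0.2592]
tool_rot: [0.793, 0.609, 0.001, -0.001]
ft_force: [-0.3, -0.3, -0.1]
grip_width: 0.0854
```

```bash
python3 - <<'E'
from h import *
c,o=snap("w1","wrist"); print(o["eef_pos"],o["joint_pos"].round(3),o["clock"])
R0=R.from_quat(o["tool_rot"]).as_matrix(); print(R0.round(3))
snap("t1","top"); snap("s1","side")
E
```

```text
[ 0.49967357 -0.2592821   0.25922195] [-0.48   0.358  0.284  1.499  0.002  1.353] 2.775
[[ 0.259  0.966 -0.001]
 [ 0.966 -0.259  0.003]
 [ 0.003 -0.001 -1.   ]]
```

View pics/w1.png

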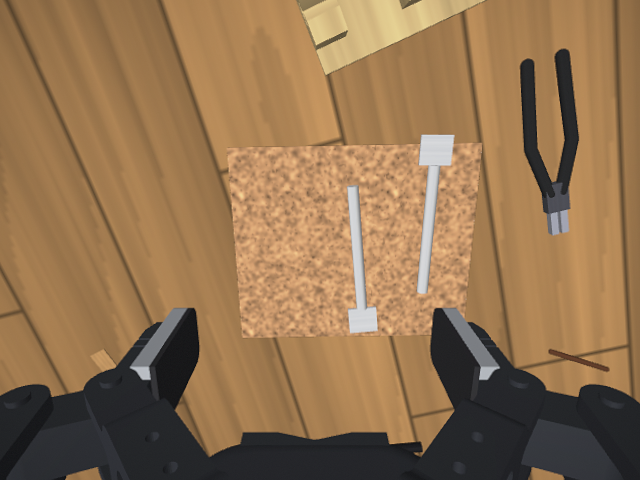

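Wrist view: one stake runs from its tag at (436,150) to its foot at (423,292). The other runs from its tag at (362,320) to its foot at (353,187). Next I triangulate them against the top and side views.

```bash
cat >> h.py <<'E'
def stakes(c,roi,z=.011,sm=45,vm=110,pose=None):
    """px ends & world pose of silver stakes: returns list (tagpx, footpx, origin, yaw)"""
    hsv=cv2.cvtColor(c["color"],cv2.COLOR_RGB2HSV); m=(hsv[...,1]<sm)&(hsv[...,2]>vm); k=np.zeros_like(m); x0,y0,x1,y1=roi;k[y0:y1,x0:x1]=1
    res=[]
    for i,s,ce,l in blobs(m&k,100):
        ys,xs=np.nonzero(l); P=plane(c,np.c_[xs,ys],z)[:,:2]
        mu=P.mean(0); d=np.linalg.svd(P-mu,full_matrices=False)[2][0]; t=(P-mu)@d; v=(P-mu)@np.array([-d[1],d[0]])
        hi=v[t>t.max()-.02]; lo=v[t<t.min()+.02]
        if np.ptp(hi)>np.ptp(lo): d=-d; t=-t; v=-v
        L=np.ptp(t)
        rod=(t>t.max()-.12)
        # fit rod centreline by bins
        b=np.arange(t.max()-.12,t.max()-.01,.01); cs=[(x+.005,(v[(t>=x)&(t<x+.01)].max()+v[(t>=x)&(t<x+.01)].min())/2) for x in b]
        cs=np.array(cs); a,b0=np.polyfit(cs[:,0],cs[:,1],1)
        nrm=np.array([-d[1],d[0]]); dd=d+a*nrm; dd/=np.linalg.norm(dd)
        foot=mu+t.max()*d+(a*t.max()+b0)*nrm
        tag=foot-dd*L
        res.append(dict(L=L,foot=foot,dir=dd,yaw=np.degrees(np.arctan2(dd[1],dd[0])),org=foot-.07*dd,px=ce,
             footpx=project(c,[*foot,z])[0],tagpx=project(c,[*tag,z])[0]))
    return res
E
python3 - <<'E'
from h import *
S={}
for n,roi in [("w1",(230,120,480,345)),("t1",(340,180,440,300)),("s1",(310,250,450,350))]:
    c=load(f"pics/{n}.npz"); S[n]=sorted(stakes(c,roi),key=lambda r:r["org"][0])
    for r in S[n]: print(n,"L",r["L"].round(4),"org",r["org"].round(4),"yaw",r["yaw"].round(2),"foot",r["foot"].round(4),r["footpx"].round(1),r["tagpx"].round(1))
for j in range(2):
    for k in ("footpx","tagpx"):
        for pr in (("w1","t1"),("w1","s1"),("t1","s1")):
            x,e=tri([load(f"pics/{n}.npz") for n in pr],[S[n][j][k] for n in pr]); print(j,k,pr,x.round(4),np.round(e,4))
c=load("pics/w1.npz")
for p in [(300,250),(256,200),(356,250),(428,230),(600,300),(100,100)]: print(p,cloud(c,[p])[0].round(4))
E
```

```text
Traceback (most recent call last):
  File "h.py", line 59, in stakes
    b=np.arange(t.max()-.12,t.max()-.01,.01); cs=[(x+.005,(v[(t>=x)&(t<x+.01)].max()+v[(t>=x)&(t<x+.01)].min())/2) for x in b]
                                                           ~~~~~~~~~~~~~~~~~~~~~~~^^
ValueError: zero-size array to reduction operation maximum which has no identity
```

```bash
sed -i 's/^        L=np.ptp(t)$/        L=np.ptp(t)\n        if L<.14 or L>.2: continue/' h.py
cat > m1.py <<'E'
from h import *
S={}
for n,roi in [("w1",(230,120,480,345)),("t1",(340,180,440,300)),("s1",(310,250,450,350))]:
    c=load(f"pics/{n}.npz"); S[n]=sorted(stakes(c,roi),key=lambda r:r["org"][0])
    for r in S[n]: print(n,"L",r["L"].round(4),"org",r["org"].round(4),"yaw",r["yaw"].round(2),"foot",r["foot"].round(4),r["footpx"].round(1),r["tagpx"].round(1))
for j in range(2):
    for k in ("footpx","tagpx"):
        for pr in (("w1","t1"),("w1","s1"),("t1","s1")):
            x,e=tri([load(f"pics/{n}.npz") for n in pr],[S[n][j][k] for n in pr]); print(j,k,pr,x.round(4),np.round(e,4))
c=load("pics/w1.npz")
for p in [(300,250),(256,200),(356,250),(428,230),(600,300),(100,100)]: print(p,cloud(c,[p])[0].round(4))
E
python3 m1.py
```

```text
w1 L 0.1722 org [ 0.5275 -0.3336] yaw 80.86 foot [ 0.5386 -0.2645] [352.1 184.8] [363.3 331.8]
w1 L 0.1718 org [ 0.6039 -0.336 ] yaw -105.64 foot [ 0.585  -0.4034] [421.3 293. ] [437.  134.8]
s1 L 0.1727 org [ 0.5272 -0.3314] yaw 80.73 foot [ 0.5385 -0.2623] [365.8 278.8] [398.6 328.8]
s1 L 0.172 org [ 0.6037 -0.3353] yaw -105.71 foot [ 0.5847 -0.4027] [415.3 307.5] [388.8 260.2]Traceback (most recent call last):
  File "m1.py", line 9, in <module>
    x,e=tri([load(f"pics/{n}.npz") for n in pr],[S[n][j][k] for n in pr]); print(j,k,pr,x.round(4),np.round(e,4))
                                                 ~~~~^^^
IndexError: list index out of range
```

```bash
sed -i 's/"t1"/"top0"/g' m1.py; python3 m1.py
```

```text
w1 L 0.1722 org [ 0.5275 -0.3336] yaw 80.86 foot [ 0.5386 -0.2645] [352.1 184.8] [363.3 331.8]
w1 L 0.1718 org [ 0.6039 -0.336 ] yaw -105.64 foot [ 0.585  -0.4034] [421.3 293. ] [437.  134.8]
top0 L 0.1703 org [ 0.5273 -0.3331] yaw 80.62 foot [ 0.5387 -0.2641] [366.1 232. ] [425.4 240.9]
top0 L 0.1704 org [ 0.6042 -0.3324] yaw -105.87 foot [ 0.585  -0.3997] [413.2 215.3] [355.5 200. ]
s1 L 0.1727 org [ 0.5272 -0.3314] yaw 80.73 foot [ 0.5385 -0.2623] [365.8 278.8] [398.6 328.8]
s1 L 0.172 org [ 0.6037 -0.3353] yaw -105.71 foot [ 0.5847 -0.4027] [415.3 307.5] [388.8 260.2]
0 footpx ('w1', 'top0') [ 0.5384 -0.2639  0.0136] [0.0001 0.0001]
0 footpx ('w1', 's1') [ 0.538  -0.2639  0.0127] [0.0006 0.0006]
0 footpx ('top0', 's1') [ 0.538  -0.2637  0.0126] [0.0005 0.0005]
0 tagpx ('w1', 'top0') [ 0.5108 -0.4313  0.0158] [0.0005 0.0005]
0 tagpx ('w1', 's1') [ 0.5107 -0.4335  0.012 ] [0.0006 0.0006]
0 tagpx ('top0', 's1') [ 0.5111 -0.4323  0.0103] [0.0001 0.0001]
1 footpx ('w1', 'top0') [ 0.5833 -0.3979  0.0214] [0. 0.]
1 footpx ('w1', 's1') [ 0.5847 -0.403   0.0115] [0.0003 0.0003]
1 footpx ('top0', 's1') [ 0.5861 -0.4006  0.008 ] [0.0006 0.0006]
1 tagpx ('w1', 'top0') [ 0.6286 -0.2357  0.0233] [0.0009 0.0009]
1 tagpx ('w1', 's1') [ 0.6309 -0.2378  0.0118] [0.0002 0.0002]
1 tagpx ('top0', 's1') [ 0.6321 -0.236   0.0097] [0.0002 0.0002]
(300, 250) [ 0.4665 -0.3213  0.0042]
(256, 200) [ 0.4367 -0.255   0.0048]
(356, 250) [ 0.526  -0.3328  0.0166]
(428, 230) [ 0.6043 -0.3308  0.0164]
(600, 300) [ 0.7805 -0.4687  0.0012]
(100, 100) [ 3.173e-01 -1.202e-01 -2.000e-04]
```

```bash
python3 - <<'E'
from h import *
from workcell import get_obs
p,Q=plan([.604,-.3355,.07],Rdown(74.3),get_obs())
plan([.604,-.3355,.014],Rdown(74.3),p0=p,R0=Q,step=20)
E
```

```text
[[[-0.16,0.4,0.63,0,0,0.01],[-0.16,0.4,0.64,0,0,0.02],[-0.16,0.41,0.63,0,-0.01,0.01],[-0.15,0.4,0.63,0,0,0.01],[-0.16,0.4,0.64,0,0,0.01],[-0.15,0.4,0.63,0,0,0.02]]]
end [ 0.6038 -0.3355  0.0701] err mm [-0.15  0.03  0.13]
[[[0,0,0.37,0,0,0],[0,0,0.38,0,0,0],[0,0,0.37,0,0,0]]]
end [ 0.6039 -0.3355  0.0141] err mm [-0.13  0.04  0.13]
```

send_rows:
  increments:
    - [[-0.16,0.4,0.63,0,0,0.01],[-0.16,0.4,0.64,0,0,0.02],[-0.16,0.41,0.63,0,-0.01,0.01],[-0.15,0.4,0.63,0,0,0.01],[-0.16,0.4,0.64,0,0,0.01],[-0.15,0.4,0.63,0,0,0.02],[0,0,0,0,0,0],[0,0,0,0,0,0]]
  grip: 0.45

```text
clock: 3.92
eef_pos: [0.6042, -0.336, 0.0711]
tool_rot: [0.797, 0.603, 0.0, 0.0]
ft_force: [0.4, -0.3, 0.3]
grip_width: 0.0472
```

```bash
python3 - <<'E'
from h import *
c,o=snap("w2","wrist"); print(o["eef_pos"],o["grip_width"],R.from_quat(o["tool_rot"]).as_matrix().round(4).tolist())
T=np.eye(4);T[:3,:3]=R.from_quat(o["tool_rot"]).as_matrix();T[:3,3]=o["eef_pos"]
print(project(c,[[.604,-.3355,.011],o["eef_pos"]]))
E
```

```text
[ 0.60423305 -0.3360053   0.07113811] 0.04721404049561687 [[0.2717, 0.9624, 0.0011], [0.9624, -0.2717, -0.0001], [0.0002, 0.0011, -1.0]]
[[313.28426437 246.90099128]
 [313.94777391 291.58392216]]
```

View pics/w2.png

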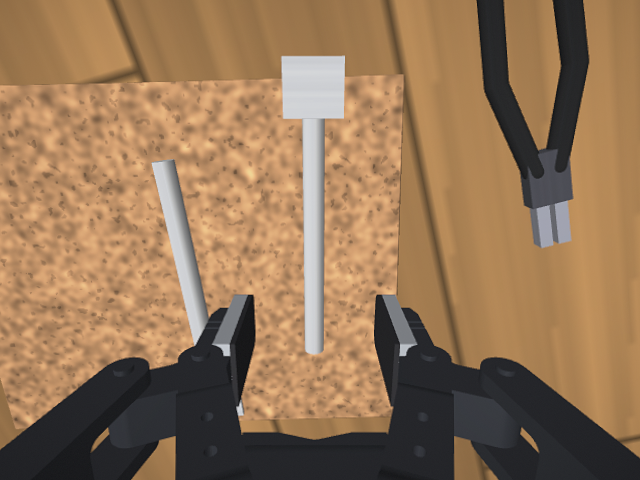

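The rod is centred between the jaws at column 313 and aligned with the tool, so I'm descending to grip it.

send_rows:
  increments:
    - [[0,0,0.4,0,0,0],[0,0,0.4,0,0,0],[0,0,0.32,0,0,0],[0,0,0,0,0,0],[0,0,0,0,0,0]]

```text
clock: 4.6
eef_pos: [0.6048, -0.337, 0.0153]
tool_rot: [0.798, 0.603, 0.001, 0.001]
ft_force: [-0.3, -0.3, -0.8]
grip_width: 0.0464
```

send_rows:
  increments:
    - [[0,0,0,0,0,0],[0,0,0,0,0,0],[0,0,0,0,0,0],[0,0,0,0,0,0],[0,0,0,0,0,0]]
  grip: 1

```text
clock: 5.22
eef_pos: [0.6041, -0.3367, 0.0139]
tool_rot: [0.798, 0.603, 0.0, 0.0]
ft_force: [0.1, -0.4, -1.1]
grip_width: 0.0002
```

```bash
python3 - <<'E'
from h import *
c,o=snap("w3","wrist"); print(o["eef_pos"],o["grip_width"])
c,o=snap("s3","side"); cv2.imwrite("pics/s3c.png",cv2.resize(c["color"][230:350,300:480],None,fx=4,fy=4)[:,:,::-1])
E
```

```text
[ 0.60414207 -0.33671241  0.01386244] 0.0001817540831576817
```

View pics/w3.png

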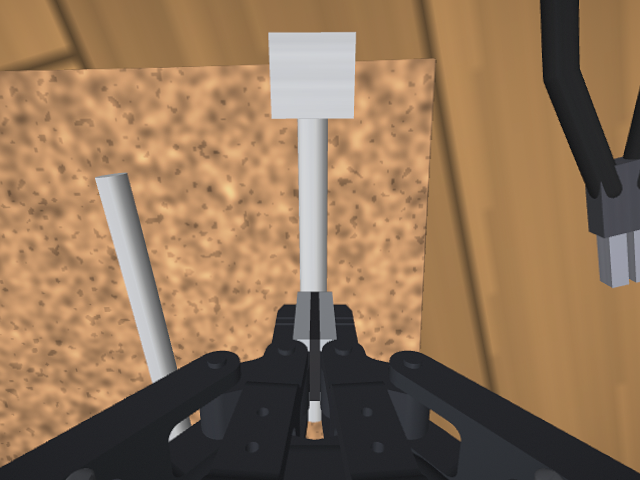

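View pics/s3c.png

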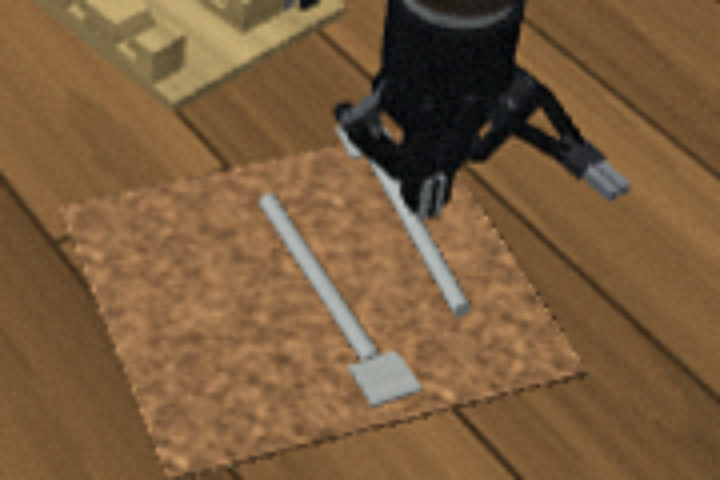

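```bash
python3 - <<'E'
from h import *
c=load("pics/w3.npz")
for p in [(313,200),(313,270),(313,285),(303,300),(327,300),(303,320),(327,320),(303,294),(327,294),(290,310),(400,200),(316,410),(315,380),(60,200),(500,300)]: print(p,cloud(c,[p])[0].round(4), c["z_map"][p[1],p[0]])
P=c["pose"]; 
cv2.imwrite("pics/w3c.png",cv2.resize(c["color"][270:440,250:380],None,fx=4,fy=4)[:,:,::-1][:600])
c=load("pics/w2.npz")
for p in [(243,297),(390,297),(250,297),(380,297),(313,250)]: print(p,cloud(c,[p])[0].round(4), ((cloud(c,[p])[0]-[.60423,-.336,.07114])).round(4))
E
```

```text
(313, 200) [ 0.6152 -0.2963  0.0175] 0.15954787
(313, 270) [ 0.6069 -0.3255  0.0171] 0.16899292
(313, 285) [ 0.6049 -0.3325  0.0162] 0.17193799
(303, 300) [ 0.6032 -0.3255  0.0436] 0.14394462
(327, 300) [ 0.6115 -0.3283  0.0426] 0.14499895
(303, 320) [ 0.6036 -0.3256  0.058 ] 0.13018699
(327, 320) [ 0.6111 -0.3279  0.0577] 0.13047569
(303, 294) [ 0.6031 -0.3256  0.0383] 0.14904921
(327, 294) [ 0.6117 -0.328   0.0382] 0.14908934
(290, 310) [ 0.5973 -0.3287  0.0422] 0.14661853
(400, 200) [ 0.6506 -0.3091  0.0053] 0.17199463
(316, 410) [ 0.5887 -0.3947  0.0171] 0.19020927
(315, 380) [ 0.6034 -0.3405  0.0695] 0.12351641
(60, 200) [ 0.5104 -0.2694  0.0053] 0.17194605
(500, 300) [ 6.870e-01 -3.714e-01  1.000e-04] 0.19188963
(243, 297) [ 0.5823 -0.3184  0.0991] [-0.022   0.0176  0.0279]
(390, 297) [ 0.6341 -0.3341  0.0971] [0.0298 0.0019 0.026 ]
(250, 297) [ 0.5844 -0.3196  0.098 ] [-0.0198  0.0164  0.0269]
(380, 297) [ 0.6304 -0.3321  0.099 ] [0.0262 0.0039 0.0278]
(313, 250) [ 0.6039 -0.3352  0.0172] [-0.0003  0.0008 -0.054 ]
```

View pics/w3c.png

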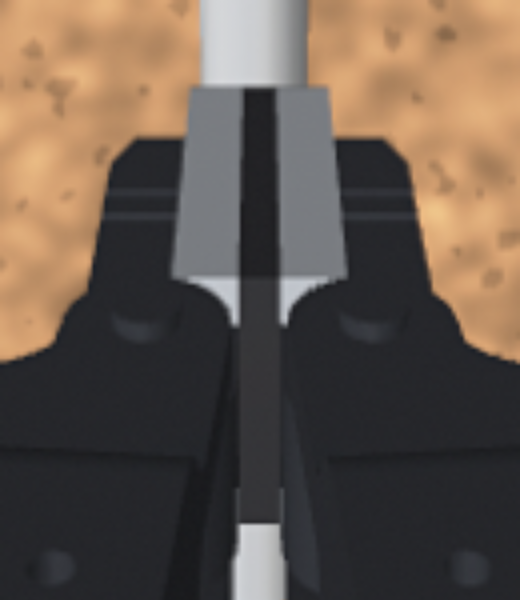

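```bash
python3 - <<'E'
from h import *
c=load("pics/s3.npz"); 
cv2.imwrite("pics/s3d.png",cv2.resize(c["color"][255:300,380:440],None,fx=12,fy=12,interpolation=cv2.INTER_NEAREST)[:,:,::-1])
for y in range(268,296,2): print(y,[ (cloud(c,[(x,y)])[0]*1000).round(0).astype(int).tolist() for x in (404,407,410,413)])
o=np.array([.60414,-.33671,.01386]); print(project(c,[o,o+[0,0,-.008],o+[0,0,.023],o+[0,0,.011]]))
print(np.load("pics/w3.npz")["mount"].round(3).tolist())
E
```

```text
268 [[586, -344, 94], [590, -350, 96], [608, -342, 81], [609, -351, 88]]
270 [[587, -344, 87], [594, -347, 86], [604, -347, 80], [610, -351, 81]]
272 [[585, -347, 83], [594, -348, 80], [601, -350, 78], [610, -352, 75]]
274 [[587, -346, 75], [595, -348, 73], [605, -348, 67], [613, -350, 65]]
276 [[593, -342, 61], [596, -348, 65], [605, -349, 61], [653, -312, 5]]
278 [[593, -342, 55], [596, -349, 59], [604, -351, 57], [646, -320, 8]]
280 [[592, -344, 51], [598, -348, 51], [606, -350, 48], [645, -323, 3]]
282 [[595, -342, 40], [599, -348, 43], [608, -349, 39], [639, -329, 4]]
284 [[595, -343, 34], [600, -349, 36], [626, -333, 7], [636, -334, 3]]
286 [[603, -337, 16], [617, -333, 6], [624, -336, 5], [629, -341, 6]]
288 [[599, -342, 16], [605, -345, 16], [619, -342, 5], [627, -345, 3]]
290 [[595, -347, 15], [602, -350, 15], [615, -347, 4], [621, -351, 5]]
292 [[35, -907, 842], [597, -356, 15], [611, -352, 4], [616, -357, 5]]
294 [[594, -349, 3], [35, -907, 842], [600, -364, 14], [614, -360, 3]]
[[404.38811126 286.46654764]
 [404.04627367 288.65237672]
 [405.38924015 280.06935184]
 [404.863476   283.42816315]]
[[-0.0, -0.955, -0.297, 0.075], [1.0, -0.0, 0.0, 0.0], [-0.0, -0.297, 0.955, -0.16], [0.0, 0.0, 0.0, 1.0]]
```

View pics/s3d.png

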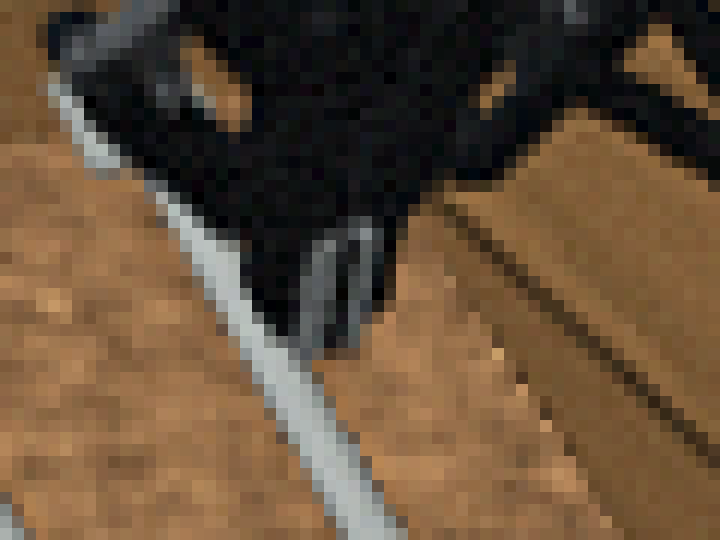

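```bash
python3 - <<'E'
from h import *
for f,xs,ys,p,in [("w1",(185,190,440,445),(309,311,314,320),None),("w2",(238,245,250,380,385,390),(296,298,300,305),None),("w3",(300,305,325,330),(292,293,295,300),None)]:
    c=load(f"pics/{f}.npz"); 
    for x in xs:
        d=[]
        for y in ys:
            n=cv2.undistortPoints(np.array([[[x,y]]],float),c["intrinsics"],c["dist"])[0,0]; z=c["z_map"][y,x]
            X=c["mount"]@np.r_[n*z,z,1]; d.append((X[:3]*1000).round(1).tolist())
        print(f,x,d)
E
```

```text
w1 185 [[10.2, -44.7, -35.7], [10.1, -44.3, -36.9], [10.3, -43.5, -39.4], [9.3, -42.8, -41.8]]
w1 190 [[10.6, -42.7, -36.4], [9.5, -43.0, -35.8], [8.7, -42.8, -36.6], [7.4, -42.4, -38.3]]
w1 440 [[10.2, 43.7, -35.9], [10.4, 43.1, -37.7], [10.3, 42.6, -39.5], [7.9, 42.8, -39.3]]
w1 445 [[9.7, 45.7, -34.9], [9.5, 45.4, -36.0], [10.2, 44.3, -39.3], [10.0, 43.1, -43.1]]
w2 238 [[10.7, -28.0, -26.5], [10.1, -28.0, -26.9], [10.5, -27.5, -29.4], [10.4, -26.8, -33.2]]
w2 245 [[10.7, -25.4, -26.5], [10.7, -25.1, -28.3], [10.6, -24.9, -29.7], [10.4, -24.3, -33.1]]
w2 250 [[10.2, -23.7, -25.6], [10.6, -23.3, -28.1], [10.0, -23.3, -28.5], [8.4, -23.2, -29.3]]
w2 380 [[10.7, 24.4, -26.6], [9.9, 24.4, -26.6], [10.6, 23.9, -29.7], [9.3, 23.8, -31.0]]
w2 385 [[10.3, 26.4, -25.8], [10.2, 26.1, -27.3], [10.2, 25.8, -29.0], [10.3, 25.1, -33.1]]
w2 390 [[10.8, 28.0, -26.8], [10.6, 27.8, -28.0], [10.2, 27.7, -28.9], [10.5, 26.8, -33.5]]
w3 300 [[10.5, -5.3, -22.8], [10.6, -5.2, -23.9], [10.6, -5.2, -25.6], [10.5, -5.0, -29.5]]
w3 305 [[10.9, -3.3, -23.5], [10.1, -3.4, -22.7], [10.2, -3.3, -24.8], [10.4, -3.2, -29.4]]
w3 325 [[10.3, 4.2, -22.3], [10.8, 4.2, -24.4], [10.6, 4.1, -25.6], [10.4, 4.0, -29.4]]
w3 330 [[10.1, 6.1, -22.0], [10.6, 6.1, -23.9], [10.5, 6.0, -25.5], [10.8, 5.8, -30.2]]
```

Both views put the shut fingertips at about z = 36 mm with TCP z = 13.9 mm. So the tips really stand about 22 mm behind the reported TCP, not 8 mm ahead of it. They closed above the rod and moved nothing. I trust the measurement and will go lower while watching the force.

send_rows:
  increments:
    - [[0,0,0,0,0,0],[0,0,0,0,0,0],[0,0,0,0,0,0],[0,0,0.1,0,0,0],[0,0,0.1,0,0,0],[0,0,0.1,0,0,0],[0,0,0,0,0,0]]
  grip: 0.45

```text
clock: 6.2
eef_pos: [0.6036, -0.3364, -0.0021]
tool_rot: [0.798, 0.603, -0.0, -0.001]
ft_force: [1.3, -0.8, 0.2]
grip_width: 0.0469
```

send_rows:
  increments:
    - [[0,0,0.1,0,0,0],[0,0,0.1,0,0,0],[0,0,0,0,0,0],[0,0,0,0,0,0]]

```text
clock: 6.7
eef_pos: [0.6042, -0.3367, -0.0111]
tool_rot: [0.798, 0.603, 0.0, 0.0]
ft_force: [0.6, -0.1, 0.2]
grip_width: 0.0468
```

send_rows:
  increments:
    - [[0,0,0.1,0,0,0],[0,0,0,0,0,0],[0,0,0,0,0,0]]

```text
clock: 7.08
eef_pos: [0.6048, -0.3371, -0.0152]
tool_rot: [0.798, 0.603, 0.001, 0.001]
ft_force: [1.4, 0.1, 4.0]
grip_width: 0.0471
```

```bash
python3 - <<'E'
from h import *
c,o=snap("w4","wrist"); print(o["eef_pos"],o["grip_width"],o["ft_force"])
E
```

```text
[ 0.60483653 -0.33707346 -0.01523715] 0.04714723375919408 [1.35938398 0.06331898 3.97092072]
```

View pics/w4.png

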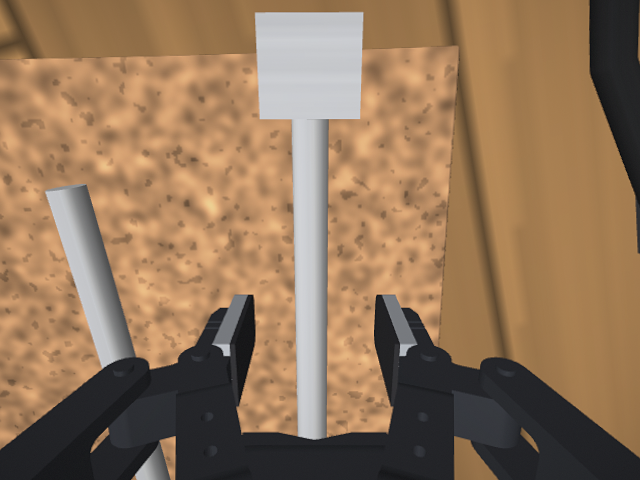

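send_rows:
  increments:
    - [[0,0,-0.09,0,0,0],[0,0,0,0,0,0],[0,0,0,0,0,0]]

```text
clock: 7.5
eef_pos: [0.6038, -0.3365, -0.0121]
tool_rot: [0.798, 0.603, 0.0, -0.0]
ft_force: [0.1, 0.1, -0.9]
grip_width: 0.0471
```

send_rows:
  increments:
    - [[0,0,0,0,0,0],[0,0,0,0,0,0],[0,0,0,0,0,0],[0,0,0,0,0,0],[0,0,0,0,0,0]]
  grip: 1

```text
clock: 8.12
eef_pos: [0.6042, -0.3367, -0.0116]
tool_rot: [0.798, 0.603, 0.0, 0.0]
ft_force: [-0.0, -0.1, 0.4]
grip_width: 0.0096
```

send_rows:
  increments:
    - [[0,0,0,0,0,0],[0,0,0,0,0,0],[0,0,0,0,0,0],[0,0,0.05,0,0,0],[0,0,0.05,0,0,0],[0,0,0,0,0,0],[0,0,0,0,0,0],[0,0,0,0,0,0]]
  grip: 0.6

```text
clock: 9.12
eef_pos: [0.6046, -0.3369, -0.0136]
tool_rot: [0.798, 0.603, 0.001, 0.001]
ft_force: [-4.0, 1.5, 12.4]
grip_width: 0.0345
```

send_rows:
  increments:
    - [[0,0,0,0,0,0],[0,0,0,0,0,0],[0,0,0,0,0,0],[0,0,0,0,0,0],[0,0,0,0,0,0]]
  grip: 1

```text
clock: 9.75
eef_pos: [0.6056, -0.338, -0.0123]
tool_rot: [0.798, 0.603, 0.001, 0.003]
ft_force: [-3.8, 2.2, 14.7]
grip_width: 0.0096
```

send_rows:
  increments:
    - [[0,0,-0.1,0,0,0],[0,0,-0.2,0,0,0],[0,0,-0.4,0,0,0],[0,0,-0.4,0,0,0],[0,0,-0.4,0,0,0],[0,0,0,0,0,0],[0,0,0,0,0,0]]

```text
clock: 10.62
eef_pos: [0.6036, -0.3364, 0.0574]
tool_rot: [0.798, 0.603, -0.0, -0.001]
ft_force: [-0.1, -0.0, -0.4]
grip_width: 0.0091
```

```bash
python3 - <<'E'
from h import *
c,o=snap("w5","wrist"); print(o["eef_pos"],o["grip_width"],o["ft_force"])
c,o=snap("s5","side"); cv2.imwrite("pics/s5c.png",cv2.resize(c["color"][230:350,300:480],None,fx=4,fy=4)[:,:,::-1])
E
```

```text
[ 0.60364137 -0.33638779  0.05739854] 0.009099950473527196 [-0.12228881 -0.04549307 -0.41668668]
```

View pics/w5.png

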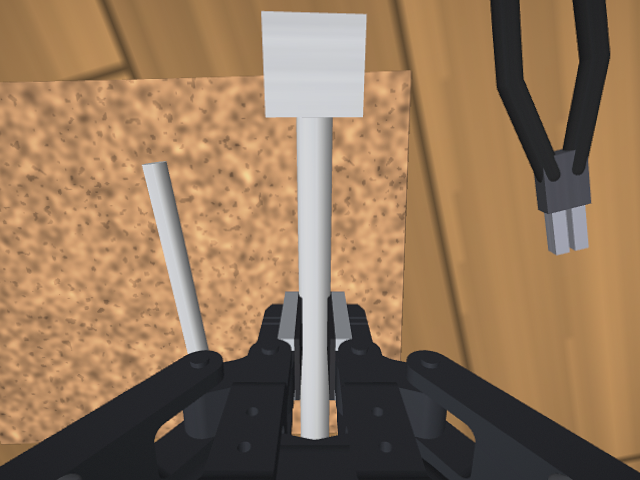

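View pics/s5c.png

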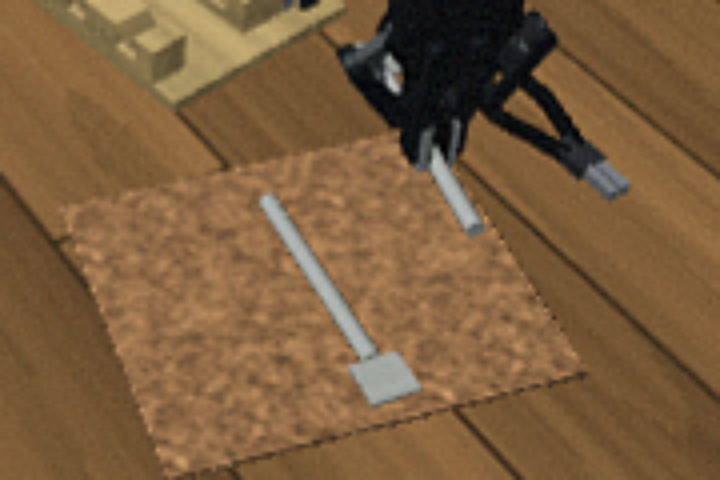

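The stake is lifted: its tag is at (315,65) and the rod sits level between the pads at column 314. Next I measure how it sits in the hand.

```bash
cat >> h.py <<'E'
def held(c,o,ys=None):
    """rod held: rod side pixels per row -> axis points in tool frame (mm), using depth of top line"""
    hsv=cv2.cvtColor(c["color"],cv2.COLOR_RGB2HSV); out=[]
    for y in ys:
        row=(hsv[y,:,1]<40)&(hsv[y,:,2]>140); x=314
        while x>250 and row[x]: x-=1
        x1=314
        while x1<380 and row[x1]: x1+=1
        xm=(x+x1)/2; z=np.median(c["z_map"][y,int(xm)-2:int(xm)+3])
        n=cv2.undistortPoints(np.array([[[xm,y]]],float),c["intrinsics"],c["dist"])[0,0]
        X=(c["mount"]@np.r_[n*z,z,1])[:3]*1000; out.append([y,x1-x]+X.round(1).tolist())
    return np.array(out)
E
python3 - <<'E'
from h import *
from workcell import get_obs
c=load("pics/w5.npz"); h=held(c,None,[15,20,40,100,112,118,125,140,160,180,200,220,240,260,275]); print(h)
k=h[h[:,0]>124]; a=np.polyfit(k[:,2],k[:,4],1); b=np.polyfit(k[:,2],k[:,3],1); print("tilt deg",np.degrees(np.arctan(a[0])),"z top at x=0",a[1],"yaw",np.degrees(np.arctan(b[0])),"y at0",b[1])
E
```

```text
[[ 1.500e+01  1.060e+02  1.032e+02 -2.000e-01 -2.470e+01]
 [ 2.000e+01  1.050e+02  1.018e+02 -0.000e+00 -2.470e+01]
 [ 4.000e+01  1.050e+02  9.630e+01 -0.000e+00 -2.510e+01]
 [ 1.000e+02  9.900e+01  7.910e+01 -1.000e-01 -2.480e+01]
 [ 1.120e+02  9.900e+01  7.540e+01 -1.000e-01 -2.440e+01]
 [ 1.180e+02  3.100e+01  7.360e+01 -7.000e-01 -2.860e+01]
 [ 1.250e+02  3.100e+01  7.150e+01 -7.000e-01 -2.930e+01]
 [ 1.400e+02  3.100e+01  6.680e+01 -7.000e-01 -2.870e+01]
 [ 1.600e+02  3.100e+01  6.050e+01 -7.000e-01 -2.860e+01]
 [ 1.800e+02  3.100e+01  5.400e+01 -8.000e-01 -2.890e+01]
 [ 2.000e+02  3.000e+01  4.740e+01 -6.000e-01 -2.950e+01]
 [ 2.200e+02  3.000e+01  4.030e+01 -6.000e-01 -2.910e+01]
 [ 2.400e+02  3.000e+01  3.330e+01 -6.000e-01 -2.950e+01]
 [ 2.600e+02  2.900e+01  2.550e+01 -5.000e-01 -2.840e+01]
 [ 2.750e+02  2.800e+01  2.010e+01 -7.000e-01 -2.910e+01]]
tilt deg 0.03818705533062321 z top at x=0 -29.04216954258761 yaw -0.14840847328894574 y at0 -0.5348511968627845
```

```bash
python3 - <<'E'
from h import *
from workcell import get_obs
p,Q=plan([.58,-.25,.24],Rdown(74.3),get_obs())
plan([.54,-.045,.25],Rdown(188.1),p0=p,R0=Q,astep=9)
E
```

```text
[[[0.31,-0.19,-0.73,0,0,0],[0.3,-0.18,-0.73,0,0,0],[0.31,-0.19,-0.74,-0.01,0,-0.01],[0.31,-0.18,-0.73,0,0,0],[0.31,-0.18,-0.73,0,0,0]]]
end [ 0.5801 -0.2498  0.2399] err mm [ 0.14  0.18 -0.06]
[[[0.29,-0.14,-0.02,0,0,-0.88],[0.3,-0.1,-0.01,0,0,-0.87],[0.32,-0.06,-0.02,0,0,-0.88],[0.32,0,-0.01,0,0,-0.87],[0.32,0.05,-0.02,0,0,-0.88],[0.31,0.09,-0.01,0,0,-0.87],[0.29,0.14,-0.02,0,0,-0.88],[0.26,0.18,-0.01,0,0,-0.87]]]
[[[0.23,0.22,-0.02,0,0,-0.88],[0.2,0.25,-0.01,0,0,-0.88],[0.16,0.28,-0.02,0,0,-0.87],[0.11,0.3,-0.01,0,0,-0.88],[0.06,0.32,-0.02,0.01,0,-0.87]]]
end [ 0.5402 -0.045   0.2501] err mm [0.22 0.04 0.13]
```

send_rows:
  increments:
    - [[0.31,-0.19,-0.73,0,0,0],[0.3,-0.18,-0.73,0,0,0],[0.31,-0.19,-0.74,0,0,0],[0.31,-0.18,-0.73,0,0,0],[0.31,-0.18,-0.73,0,0,0]]

```text
clock: 11.35
eef_pos: [0.5802, -0.2493, 0.2414]
tool_rot: [0.798, 0.603, -0.0, -0.001]
ft_force: [0.1, -0.3, -0.4]
grip_width: 0.0091
```

send_rows:
  increments:
    - [[0.29,-0.14,-0.02,0,0,-0.88],[0.3,-0.1,-0.01,0,0,-0.87],[0.32,-0.06,-0.02,0,0,-0.88],[0.32,0,-0.01,0,0,-0.87],[0.32,0.05,-0.02,0,0,-0.88],[0.31,0.09,-0.01,0,0,-0.87],[0.29,0.14,-0.02,0,0,-0.88],[0.26,0.18,-0.01,0,0,-0.87]]

```text
clock: 12.35
eef_pos: [0.5558, -0.1234, 0.2464]
tool_rot: [0.305, 0.952, 0.0, -0.001]
ft_force: [-0.6, 0.2, -1.3]
grip_width: 0.0095
```

send_rows:
  increments:
    - [[0.23,0.22,-0.02,0,0,-0.88],[0.2,0.25,-0.01,0,0,-0.88],[0.16,0.28,-0.02,0,0,-0.87],[0.11,0.3,-0.01,0,0,-0.88],[0.06,0.32,-0.02,0,0,-0.87],[0,0,0,0,0,0],[0,0,0,0,0,0]]

```text
clock: 13.22
eef_pos: [0.5411, -0.0455, 0.2509]
tool_rot: [-0.068, 0.998, -0.0, -0.0]
ft_force: [0.1, -0.3, -1.0]
grip_width: 0.0093
```

```bash
python3 - <<'E'
from h import *
c,o=snap("w6","wrist"); print(o["eef_pos"],o["grip_width"],o["ft_force"],o["joint_pos"].round(2))
E
```

```text
[ 0.54110773 -0.04554692  0.25088463] 0.009324608205044386 [ 0.12572539 -0.33479847 -1.02847306] [-0.08  0.32  0.2   1.46 -0.   -0.22]
```

View pics/w6.png

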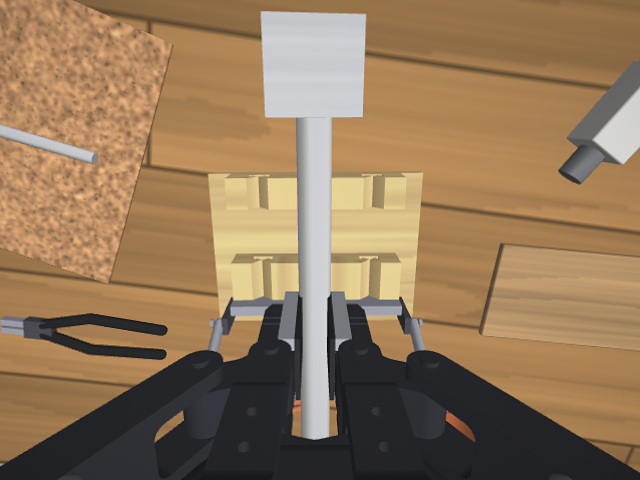

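The jig's two outer grooves are clear at columns ~262 and ~373, with the stop at row ~308. I'll refine the jig pose from this view's depth.

```bash
python3 - <<'E'
from h import *
c=load("pics/w6.npz"); 
yy,xx=np.mgrid[160:330,195:440]; P=cloud(c,np.c_[xx.ravel(),yy.ravel()])
# front edge of jig top blocks: points z .035-.045
o=np.array([.5835,-.0375]); a=np.radians(8.1); ex=np.array([np.cos(a),np.sin(a)]); ey=np.array([-ex[1],ex[0]])
J=np.c_[(P[:,:2]-o)@ex,(P[:,:2]-o)@ey,P[:,2]]*1000
np.save("pics/J.npy",J)
top=J[(J[:,2]>37)&(J[:,2]<44)]; print("top z",np.median(top[:,2]))
print("x hist",np.histogram(top[:,0],bins=np.arange(-75,75,5)))
# groove profile: front block strip x -60..-40
for xr in [(-58,-36),(28,52)]:
    s=J[(J[:,0]>xr[0])&(J[:,0]<xr[1])]
    for g in (-55,55):
        b=[(y,round(np.median(s[(abs(s[:,1]-y)<1)][:,2]),1)) if (abs(s[:,1]-y)<1).any() else None for y in range(g-14,g+15,2)]; print(xr,b)
st=J[(J[:,2]>50)&(J[:,2]<60)]; print("stop",np.percentile(st[:,0],[2,10,50,90,98]),np.percentile(st[:,1],[0,2,50,98,100]),np.median(st[:,2]))
k=np.polyfit(st[:,1],st[:,0],1); print("stop slope deg",np.degrees(np.arctan(k[0])))
E
```

```text
top z 39.72008314511927
x hist (array([  0,   0, 289, 603, 611, 595, 573, 590, 343,   0,   0,   0,   0,
         0,   0,   0,   0,   0,   0, 313, 501, 504, 493, 481, 482, 456,
       334, 433,   0]), array([-75, -70, -65, -60, -55, -50, -45, -40, -35, -30, -25, -20, -15,
       -10,  -5,   0,   5,  10,  15,  20,  25,  30,  35,  40,  45,  50,
        55,  60,  65,  70]))
(-58, -36) [(-69, np.float64(39.8)), (-67, np.float64(39.7)), (-65, np.float64(37.9)), (-63, np.float64(36.1)), (-61, np.float64(34.1)), (-59, np.float64(32.1)), (-57, np.float64(30.4)), (-55, np.float64(31.8)), (-53, np.float64(33.7)), (-51, np.float64(35.9)), (-49, np.float64(37.9)), (-47, np.float64(39.5)), (-45, np.float64(39.7)), (-43, np.float64(39.8)), (-41, np.float64(39.7))]
(-58, -36) [(41, np.float64(39.8)), (43, np.float64(39.6)), (45, np.float64(37.9)), (47, np.float64(35.7)), (49, np.float64(34.0)), (51, np.float64(31.7)), (53, np.float64(30.0)), (55, np.float64(31.6)), (57, np.float64(33.6)), (59, np.float64(36.0)), (61, np.float64(37.6)), (63, np.float64(39.2)), (65, np.float64(39.8)), (67, np.float64(
[... 280 characters left out ...]
t64(35.7)), (-49, np.float64(37.2)), (-47, np.float64(39.8)), (-45, np.float64(39.8)), (-43, np.float64(39.9)), (-41, np.float64(40.0))]
(28, 52) [(41, np.float64(39.6)), (43, np.float64(39.4)), (45, np.float64(37.7)), (47, np.float64(35.7)), (49, np.float64(33.7)), (51, np.float64(31.9)), (53, np.float64(30.2)), (55, np.float64(31.6)), (57, np.float64(33.6)), (59, np.float64(35.8)), (61, np.float64(37.8)), (63, np.float64(39.3)), (65, np.float64(39.5)), (67, np.float64(39.6)), (69, np.float64(39.4))]
stop [62.43571339 63.0087228  69.60386477 81.98062544 85.89420845] [-108.31112856 -105.05805042   46.86390203  101.31546193  104.27596973] 54.867010993824074
stop slope deg 0.030139967329012727
```

```bash
cat >> h.py <<'E'
JO=np.array([.58375,-.0393]); JA=np.radians(8.1); EX=np.array([np.cos(JA),np.sin(JA)]); EY=np.array([-EX[1],EX[0]])
def jig(x,y,z): # mm -> world m
    return np.r_[JO+EX*x/1000+EY*y/1000,z/1000]
E
python3 - <<'E'
from h import *
from workcell import get_obs
c=load("pics/w6.npz"); h=held(c,None,[15,40,110,115,118,120,125,140,160,180,200,220,240,260,275]); print(h[:7])
k=h[h[:,0]>124]; a=np.polyfit(k[:,2],k[:,4],1); b=np.polyfit(k[:,2],k[:,3],1); print("tilt deg",np.degrees(np.arctan(a[0])),"z top at x=0",a[1],"yaw",np.degrees(np.arctan(b[0])),"y at0",b[1])
o=get_obs(); Rn=R.from_quat(o["tool_rot"]).as_matrix(); print("phi",np.degrees(np.arctan2(Rn[1,0],Rn[0,0])))
# stake origin at tool x=+4 -> jig x of TCP = jx_origin+4 ; want origin at -7.5-8
for g in (-55,55):
    print(g)
    p,Q=plan(jig(-15.5+4,g+.6,75),Rdown(188.1),o)
    p,Q=plan(jig(-15.5+4,g+.6,15.5+3),Rdown(188.1),p0=p,R0=Q,step=20)
E
```

```text
[[ 15.  106.  103.8  -1.1 -25.3]
 [ 40.  104.   97.1  -1.1 -24.9]
 [110.   99.   76.7  -0.9 -24.9]
 [115.   99.   75.2  -0.9 -24.8]
 [118.   33.   74.3  -0.3 -29. ]
 [120.   33.   73.7  -0.3 -29.4]
 [125.   33.   72.2  -0.3 -29.5]]
tilt deg -0.40359516843017107 z top at x=0 -28.899908763980005 yaw -0.20590212301720998 y at0 -0.08545444408118985
phi -172.14698773498642
-55
[[[-0.13,-0.22,0.7,0,0,0],[-0.12,-0.21,0.71,0,0,-0.01],[-0.13,-0.22,0.7,0,0,0],[-0.13,-0.21,0.71,0,0,-0.01],[-0.13,-0.22,0.7,0,0,0]]]
end [ 0.5803 -0.0948  0.075 ] err mm [ 0.25 -0.02 -0.03]
[[[0,0,0.38,0,0,0],[0,0,0.37,0,0,0],[0,0,0.38,0,0,0]]]
end [ 0.5803 -0.0948  0.0185] err mm [ 0.24 -0.03 -0.03]
55
[[[-0.13,0.22,0.7,0,0,0],[-0.12,0.23,0.71,0,0,-0.01],[-0.13,0.22,0.7,0,0,0],[-0.12,0.23,0.71,0,0,-0.01],[-0.13,0.22,0.7,0,0,0]]]
end [0.5646 0.0141 0.075 ] err mm [ 0.07 -0.04 -0.04]
[[[0,0,0.38,0,0,0],[0,0,0.37,0,0,0],[0,0,0.38,0,0,0]]]
end [0.5646 0.0141 0.0185] err mm [ 0.06 -0.05 -0.04]
```

send_rows:
  increments:
    - [[-0.13,-0.22,0.7,0,0,0],[-0.12,-0.21,0.71,0,0,-0.01],[-0.13,-0.22,0.7,0,0,0],[-0.13,-0.22,0.71,0,0,-0.01],[-0.13,-0.22,0.7,0,0,0],[0,0,0,0,0,0],[0,0,0,0,0,0]]

```text
clock: 14.15
eef_pos: [0.5811, -0.0949, 0.0764]
tool_rot: [-0.071, 0.997, -0.0, 0.001]
ft_force: [0.8, 0.4, -0.2]
grip_width: 0.0094
```

```bash
python3 - <<'E'
from h import *
c,o=snap("w7","wrist"); print(o["eef_pos"],o["grip_width"],o["ft_force"])
print("tcp jig mm",((o["eef_pos"][:2]-JO)@EX*1000).round(2),((o["eef_pos"][:2]-JO)@EY*1000).round(2))
h=held(c,None,[125,140,160,180,200,220,240,260,275]); print(h[:,2:].mean(0))
E
```

```text
[ 0.58105427 -0.094928    0.07641091] 0.009389486181393002 [ 0.77645298  0.39738119 -0.17326179]
tcp jig mm -10.51 -54.69
[ 47.36666667   0.06666667 -29.15555556]
```

View pics/w7.png

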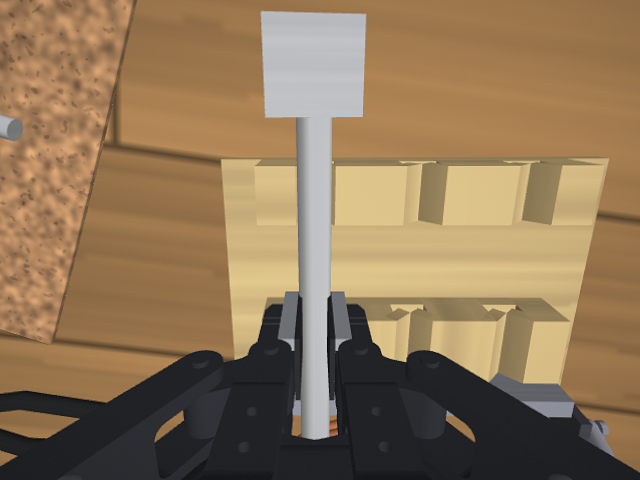

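send_rows:
  increments:
    - [[0,0,0.4,0,0,0],[0,0,0.4,0,0,0],[0,0,0.34,0,0,0],[0,0,0,0,0,0],[0,0,0,0,0,0],[0,0,0,0,0,0]]

```text
clock: 14.95
eef_pos: [0.5816, -0.0947, 0.0195]
tool_rot: [-0.071, 0.997, -0.0, 0.001]
ft_force: [-0.1, 0.1, -1.3]
grip_width: 0.0091
```

send_rows:
  increments:
    - [[0,0,0.04,0,0,0],[0,0,0.03,0,0,0],[0,0,0,0,0,0],[0,0,0,0,0,0]]

```text
clock: 15.45
eef_pos: [0.5808, -0.0947, 0.0151]
tool_rot: [-0.071, 0.997, -0.0, 0.0]
ft_force: [-0.2, 1.1, 2.1]
grip_width: 0.0093
```

send_rows:
  increments:
    - [[-0.05,0,0,0,0,0],[-0.05,0,0,0,0,0],[0,0,0,0,0,0],[0,0,0,0,0,0]]

```text
clock: 15.95
eef_pos: [0.5852, -0.0941, 0.0151]
tool_rot: [-0.071, 0.997, -0.0, -0.0]
ft_force: [-4.5, -0.4, 5.2]
grip_width: 0.0093
```

send_rows:
  increments:
    - [[-0.03,0,0,0,0,0],[-0.02,0,0,0,0,0],[0,0,0,0,0,0],[0,0,0,0,0,0]]

```text
clock: 16.45
eef_pos: [0.5874, -0.0937, 0.015]
tool_rot: [-0.071, 0.997, -0.0, -0.0]
ft_force: [-3.8, -0.2, 5.6]
grip_width: 0.0091
```

send_rows:
  increments:
    - [[-0.02,0,0,0,0,0],[0,0,0,0,0,0],[0,0,0,0,0,0]]

```text
clock: 16.82
eef_pos: [0.5884, -0.0936, 0.015]
tool_rot: [-0.071, 0.997, -0.0, -0.0]
ft_force: [-4.1, -1.0, 6.2]
grip_width: 0.0091
```

send_rows:
  increments:
    - [[-0.02,0,0,0,0,0],[0,0,0,0,0,0],[0,0,0,0,0,0]]

```text
clock: 17.2
eef_pos: [0.5894, -0.0935, 0.015]
tool_rot: [-0.071, 0.997, -0.0, -0.0]
ft_force: [-4.7, -0.1, 5.8]
grip_width: 0.0091
```

send_rows:
  increments:
    - [[-0.02,0,0,0,0,0],[0,0,0,0,0,0],[0,0,0,0,0,0]]

```text
clock: 17.58
eef_pos: [0.5895, -0.0934, 0.015]
tool_rot: [-0.071, 0.997, -0.0, -0.001]
ft_force: [-6.5, -1.8, 7.3]
grip_width: 0.0094
```

send_rows:
  increments:
    - [[-0.02,0,0,0,0,0],[0,0,0,0,0,0],[0,0,0,0,0,0]]

```text
clock: 17.95
eef_pos: [0.5895, -0.0934, 0.015]
tool_rot: [-0.071, 0.997, -0.0, -0.002]
ft_force: [-8.8, -1.7, 9.1]
grip_width: 0.0091
```

send_rows:
  increments:
    - [[0,0,0,0,0,0],[0,0,0,0,0,0],[0,0,0,0,0,0],[0,0,0,0,0,0]]
  grip: 0.7

```text
clock: 18.45
eef_pos: [0.5924, -0.0929, 0.0148]
tool_rot: [-0.071, 0.997, 0.0, 0.0]
ft_force: [0.0, -0.1, -0.3]
grip_width: 0.0257
```

```bash
python3 - <<'E'
from h import *
c,o=snap("w8","wrist"); print(o["eef_pos"],o["grip_width"],o["ft_force"])
E
```

```text
[ 0.59235666 -0.09288796  0.01482234] 0.025668016330329852 [ 0.02366688 -0.11905488 -0.34066746]
```

View pics/w8.png

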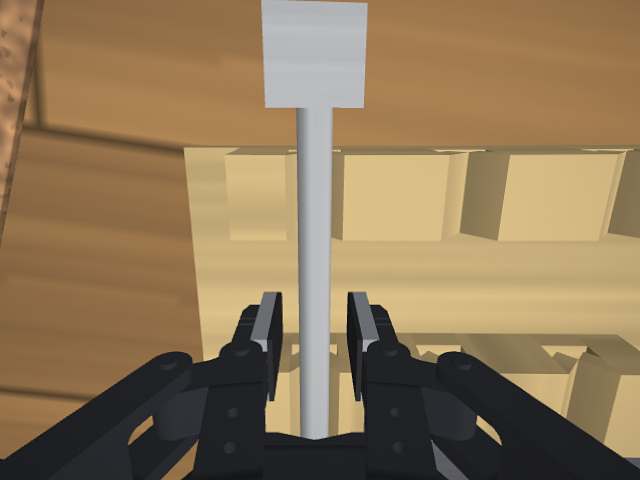

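Stake A is in its groove against the stop: the push force rose to about 9 N with no more travel. Now I go for stake B.

```bash
python3 - <<'E'
from h import *
from workcell import get_obs
o=get_obs(); R0=R.from_quat(o["tool_rot"]).as_matrix()
p,Q=plan([.5924,-.0929,.16],R0,o)
p,Q=plan([.5274,-.3330,.09],Rdown(-99.2),p0=p,R0=Q)
plan([.5274,-.3330,-.009],Rdown(-99.2),p0=p,R0=Q,step=20)
E
```

```text
[[[0,0,-0.73,0,0,0],[0,0,-0.72,0,0,0],[0,0,-0.73,0,0,0],[0,0,-0.72,0,0,0]]]
end [ 0.5922 -0.0929  0.1599] err mm [-0.21 -0.03 -0.13]
[[[0.22,-0.51,0.16,0,0,-0.81],[0.29,-0.47,0.15,0,0,-0.8],[0.35,-0.43,0.16,0,0,-0.81],[0.4,-0.37,0.15,0,0,-0.81],[0.46,-0.31,0.16,0,0,-0.8],[0.5,-0.25,0.15,0,0,-0.81],[0.52,-0.17,0.16,0,0,-0.81],[0.54,-0.1,0.15,0,0,-0.8]]]
[[[0.56,-0.02,0.16,0,0,-0.81]]]
end [ 0.5273 -0.3332  0.0898] err mm [-0.1  -0.16 -0.23]
[[[0,0,0.4,0,0,0],[0,0,0.39,0,0,0],[0,0,0.4,0,0,0],[0,0,0.39,0,0,0],[0,0,0.4,0,0,0]]]
end [ 0.5274 -0.3331 -0.0092] err mm [-0.01 -0.15 -0.23]
```

send_rows:
  increments:
    - [[0,0,-0.73,0,0,0],[0,0,-0.72,0,0,0],[0,0,-0.73,0,0,0],[0,0,-0.72,0,0,0]]

```text
clock: 19.0
eef_pos: [0.592, -0.093, 0.1611]
tool_rot: [-0.071, 0.997, 0.0, 0.0]
ft_force: [0.9, -0.4, 0.2]
grip_width: 0.0257
```

```bash
python3 - <<'E'
from h import *
c,o=snap("w9","wrist"); print(o["eef_pos"],o["grip_width"],o["ft_force"])
E
```

```text
[ 0.59202123 -0.09296078  0.16114954] 0.025715648940991157 [ 0.91487653 -0.4219765   0.23525679]
```

send_rows:
  increments:
    - [[0.22,-0.51,0.16,0,0,-0.81],[0.29,-0.47,0.15,0,0,-0.8],[0.35,-0.43,0.16,0,0,-0.81],[0.4,-0.37,0.15,0,0,-0.81],[0.46,-0.31,0.16,0,0,-0.8],[0.5,-0.25,0.15,0,0,-0.81],[0.52,-0.17,0.16,0,0,-0.81],[0.54,-0.1,0.15,0,0,-0.8]]
  grip: 0.5

```text
clock: 20.05
eef_pos: [0.5342, -0.307, 0.0974]
tool_rot: [-0.594, 0.804, -0.0, 0.0]
ft_force: [-0.6, 0.1, -1.0]
grip_width: 0.0423
```

send_rows:
  increments:
    - [[0.56,-0.02,0.16,0,0,-0.81],[0,0,0,0,0,0],[0,0,0,0,0,0],[0,0,0,0,0,0]]

```text
clock: 20.55
eef_pos: [0.5276, -0.3324, 0.0902]
tool_rot: [-0.648, 0.761, -0.0, 0.0]
ft_force: [0.9, 0.2, -0.1]
grip_width: 0.0429
```

```bash
python3 - <<'E'
from h import *
c,o=snap("w10","wrist"); print(o["eef_pos"],o["grip_width"],o["ft_force"])
for r in stakes(c,(200,0,450,440)): print(r["L"].round(4),r["org"].round(4),r["yaw"].round(2))
Rn=R.from_quat(o["tool_rot"]).as_matrix(); print("phi",np.degrees(np.arctan2(Rn[1,0],Rn[0,0])))
E
```

```text
[ 0.52760541 -0.33240417  0.09023488] 0.042935116690483395 [ 0.85867351  0.20432624 -0.12712781]
0.1733 [ 0.5278 -0.3313] 80.8
phi -99.18453942121178
```

View pics/w10.png

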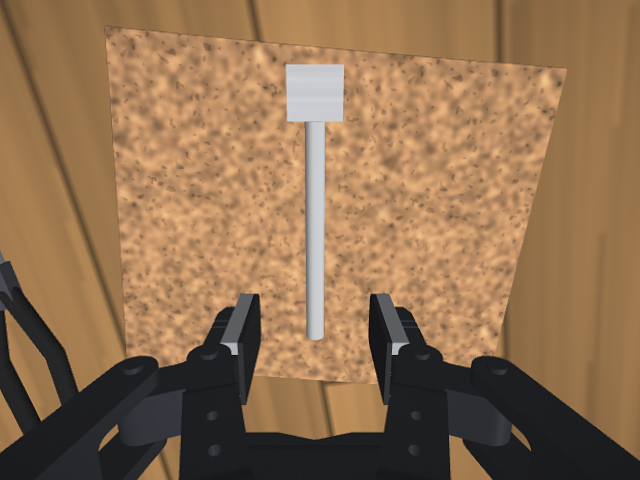

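View pics/w9.png

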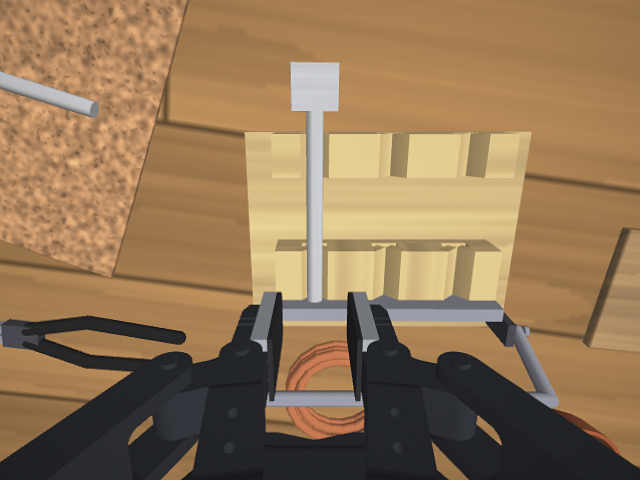

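Stake A lies in its groove with its foot at the stop plate (315,301). Stake B is centred between the jaws at column 314. Descending.

send_rows:
  increments:
    - [[0,0,0.5,0,0,0],[0,0,0.5,0,0,0],[0,0,0.5,0,0,0],[0,0,0.3,0,0,0],[0,0,0.15,0,0,0],[0,0,0.08,0,0,0],[0,0,0,0,0,0],[0,0,0,0,0,0]]

```text
clock: 21.6
eef_pos: [0.5276, -0.3336, -0.0108]
tool_rot: [-0.648, 0.762, -0.001, 0.0]
ft_force: [0.8, 0.1, -0.1]
grip_width: 0.0427
```

send_rows:
  increments:
    - [[0,0,0,0,0,0],[0,0,0,0,0,0],[0,0,0,0,0,0],[0,0,0,0,0,0],[0,0,0,0,0,0]]
  grip: 1

```text
clock: 22.22
eef_pos: [0.5274, -0.3335, -0.011]
tool_rot: [-0.648, 0.762, -0.001, 0.0]
ft_force: [-0.2, 0.5, 5.7]
grip_width: 0.0092
```

```bash
python3 - <<'E'
from h import *
from workcell import get_obs
o=get_obs(); R0=R.from_quat(o["tool_rot"]).as_matrix()
p,Q=plan([.5274,-.3335,.05],R0,o,step=25)
p,Q=plan([.545,-.20,.20],Rdown(-125),p0=p,R0=Q)
p,Q=plan(jig(-11.5,55,115),Rdown(188.1),p0=p,R0=Q)
E
```

```text
[[[0,0,-0.41,0,0,0],[0,0,-0.4,0,0,0],[0,0,-0.41,0,0,0]]]
end [ 0.5273 -0.3334  0.05  ] err mm [-0.07  0.05 -0.02]
[[[-0.54,0.01,-0.6,0,0,0.52],[-0.53,0.07,-0.6,0,0,0.51],[-0.53,0.11,-0.6,0,0,0.52],[-0.51,0.16,-0.6,-0.01,0,0.51],[-0.5,0.2,-0.6,0,0,0.52]]]
end [ 0.5451 -0.2001  0.2   ] err mm [ 0.05 -0.15 -0.04]
[[[-0.62,0.36,0.28,0,0,0.78],[-0.57,0.43,0.29,0,0,0.78],[-0.5,0.51,0.28,0,0,0.78],[-0.43,0.57,0.28,0,0,0.79],[-0.34,0.63,0.29,0,0,0.78],[-0.26,0.67,0.28,0,0,0.78]]]
end [0.5645 0.0137 0.115 ] err mm [-0.13  0.15  0.02]
```

send_rows:
  increments:
    - [[0,0,-0.41,0,0,0],[0,0,-0.4,0,0,0],[0,0,-0.41,0,0,0]]

```text
clock: 22.6
eef_pos: [0.5265, -0.3328, 0.0489]
tool_rot: [-0.648, 0.762, 0.001, -0.0]
ft_force: [0.6, 0.6, -0.8]
grip_width: 0.0092
```

send_rows:
  increments:
    - [[-0.54,0.01,-0.6,0,0,0.52],[-0.53,0.07,-0.6,0,0,0.51],[-0.53,0.11,-0.6,0,0,0.52],[-0.51,0.16,-0.6,0,0,0.51],[-0.5,0.2,-0.6,0,0,0.52]]

```text
clock: 23.22
eef_pos: [0.5445, -0.1989, 0.1995]
tool_rot: [-0.46, 0.888, 0.0, -0.0]
ft_force: [0.5, 0.7, -0.8]
grip_width: 0.0093
```

send_rows:
  increments:
    - [[-0.62,0.36,0.28,0,0,0.78],[-0.57,0.43,0.29,0,0,0.78],[-0.5,0.51,0.28,0,0,0.78],[-0.43,0.57,0.28,0,0,0.79],[-0.34,0.63,0.29,0,0,0.78],[-0.26,0.67,0.28,0,0,0.78],[0,0,0,0,0,0],[0,0,0,0,0,0]]

```text
clock: 24.22
eef_pos: [0.5641, 0.0136, 0.1141]
tool_rot: [-0.071, 0.997, -0.0, -0.0]
ft_force: [-0.7, -0.9, 0.2]
grip_width: 0.0093
```

```bash
cat > hm.py <<'E'
from h import *
import sys
c,o=snap(sys.argv[1],"wrist"); print(o["eef_pos"],o["grip_width"],o["ft_force"].round(1))
print("tcp jig mm",((o["eef_pos"][:2]-JO)@EX*1000).round(2),((o["eef_pos"][:2]-JO)@EY*1000).round(2))
Rn=R.from_quat(o["tool_rot"]).as_matrix(); print("phi",np.degrees(np.arctan2(Rn[1,0],Rn[0,0]))%360)
h=held(c,o,[15,40,105,110,115,118,120,125,140,160,180,200,220,240,260,275]); print(h[:8])
k=h[h[:,0]>124]; a=np.polyfit(k[:,2],k[:,4],1); b=np.polyfit(k[:,2],k[:,3],1); print("tilt deg",np.degrees(np.arctan(a[0])),"z top at x=0",a[1],"yaw",np.degrees(np.arctan(b[0])),"y at0",b[1])
E
python3 hm.py w11
```

```text
[0.56412677 0.0135507  0.11407094] 0.009280750674180733 [-0.7 -0.9  0.2]
tcp jig mm -11.98 55.09
phi 188.14495488204307
[[ 15.    0.  132.6  -0.9 113.9]
 [ 40.  104.   97.4  -0.5 -22.9]
 [105.   99.   78.3  -0.3 -22.8]
 [110.   98.   76.7  -0.5 -23.8]
 [115.   98.   75.2  -0.5 -22.9]
 [118.   98.   74.2  -0.5 -23.2]
 [120.   98.   73.6  -0.5 -22.9]
 [125.   98.   72.   -0.5 -23.7]]
tilt deg 2.233003054525991 z top at x=0 -29.066437582032957 yaw -0.3771928420723578 y at0 0.5650462533310354
```

View pics/w11.png

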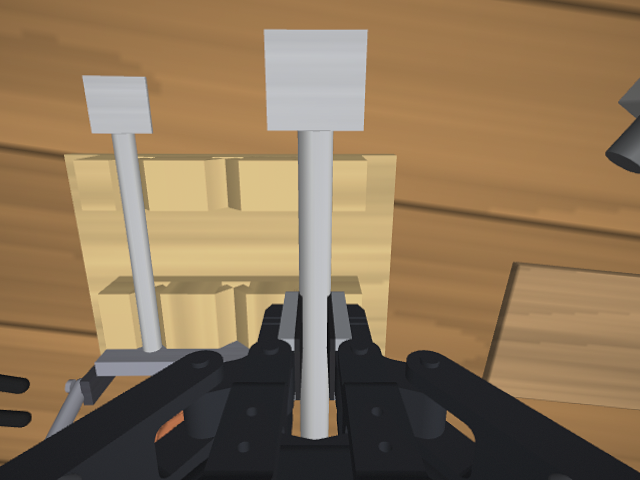

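```bash
python3 - <<'E'
from h import *
c=load("pics/w11.npz"); h=held(c,None,[28,30,32,127,129,131,133,135,140,160,180,200,220,240,260,275]); print(h)
k=h[h[:,0]>139]; a=np.polyfit(k[:,2],k[:,4],1); b=np.polyfit(k[:,2],k[:,3],1); print("tilt",np.degrees(np.arctan(a[0])),a[1],"yaw",np.degrees(np.arctan(b[0])),b[1])
E
```

```text
[[ 2.800e+01  0.000e+00  1.257e+02 -9.000e-01  1.148e+02]
 [ 3.000e+01  1.050e+02  1.001e+02 -3.000e-01 -2.360e+01]
 [ 3.200e+01  1.040e+02  9.960e+01 -5.000e-01 -2.300e+01]
 [ 1.270e+02  9.800e+01  7.140e+01 -5.000e-01 -2.330e+01]
 [ 1.290e+02  9.800e+01  7.080e+01 -5.000e-01 -2.330e+01]
 [ 1.310e+02  3.100e+01  7.030e+01  3.000e-01 -2.780e+01]
 [ 1.330e+02  3.100e+01  6.970e+01  3.000e-01 -2.810e+01]
 [ 1.350e+02  3.100e+01  6.910e+01  3.000e-01 -2.800e+01]
 [ 1.400e+02  3.100e+01  6.750e+01  3.000e-01 -2.800e+01]
 [ 1.600e+02  3.100e+01  6.110e+01  4.000e-01 -2.740e+01]
 [ 1.800e+02  2.900e+01  5.450e+01  4.000e-01 -2.770e+01]
 [ 2.000e+02  2.900e+01  4.760e+01  4.000e-01 -2.710e+01]
 [ 2.200e+02  2.900e+01  4.070e+01  4.000e-01 -2.780e+01]
 [ 2.400e+02  2.900e+01  3.350e+01  4.000e-01 -2.780e+01]
 [ 2.600e+02  2.800e+01  2.600e+01  2.000e-01 -2.790e+01]
 [ 2.750e+02  2.800e+01  2.020e+01  3.000e-01 -2.770e+01]]
tilt 0.15175315705250003 -27.791240363781252 yaw 0.10377410496627354 0.2705108814199618
```

send_rows:
  increments:
    - [[0.02,-0.01,0.5,0,0,0],[0.02,0,0.5,0,0,0],[0,0,0.5,0,0,0],[0,0,0.25,0,0,0],[0,0,0.13,0,0,0],[0,0,0,0,0,0],[0,0,0,0,0,0]]

```text
clock: 25.15
eef_pos: [0.5634, 0.013, 0.0214]
tool_rot: [-0.07, 0.998, -0.0, 0.001]
ft_force: [-0.1, 1.1, 0.6]
grip_width: 0.0096
```

send_rows:
  increments:
    - [[0,0,0.03,0,0,0],[0,0,0.03,0,0,0],[0,0,0,0,0,0],[0,0,0,0,0,0]]

```text
clock: 25.65
eef_pos: [0.5625, 0.0131, 0.0174]
tool_rot: [-0.07, 0.998, 0.0, 0.0]
ft_force: [-0.2, -0.7, -1.0]
grip_width: 0.0089
```

send_rows:
  increments:
    - [[0,0,0.03,0,0,0],[0,0,0,0,0,0],[0,0,0,0,0,0]]

```text
clock: 26.02
eef_pos: [0.5628, 0.0137, 0.0165]
tool_rot: [-0.071, 0.997, 0.001, 0.001]
ft_force: [-2.0, 2.3, 5.1]
grip_width: 0.0094
```

send_rows:
  increments:
    - [[-0.04,0,0,0,0,0],[-0.04,0,0,0,0,0],[0,0,0,0,0,0],[0,0,0,0,0,0]]

```text
clock: 26.52
eef_pos: [0.563, 0.0139, 0.0163]
tool_rot: [-0.071, 0.997, 0.0, -0.003]
ft_force: [-8.8, 0.9, 12.8]
grip_width: 0.0092
```

send_rows:
  increments:
    - [[-0.02,0,0,0,0,0],[0,0,0,0,0,0],[0,0,0,0,0,0]]

```text
clock: 26.9
eef_pos: [0.5629, 0.0139, 0.0163]
tool_rot: [-0.071, 0.997, 0.0, -0.004]
ft_force: [-12.2, 1.0, 14.0]
grip_width: 0.009
```

send_rows:
  increments:
    - [[-0.02,0,0,0,0,0],[0,0,0,0,0,0],[0,0,0,0,0,0]]

```text
clock: 27.28
eef_pos: [0.5632, 0.0139, 0.0163]
tool_rot: [-0.071, 0.997, 0.0, -0.004]
ft_force: [-14.7, 0.5, 15.9]
grip_width: 0.009
```

send_rows:
  increments:
    - [[0.05,0,-0.04,0,0,0],[0,0,-0.02,0,0,0],[0,0,0,0,0,0],[0,0,0,0,0,0]]

```text
clock: 27.78
eef_pos: [0.5662, 0.0134, 0.0186]
tool_rot: [-0.07, 0.998, -0.0, 0.0]
ft_force: [-0.1, -0.4, -1.0]
grip_width: 0.0089
```

```bash
python3 - <<'E'
from h import *
c,o=snap("w12","wrist"); print(o["eef_pos"],o["grip_width"],o["ft_force"].round(1))
print("tcp jig mm",((o["eef_pos"][:2]-JO)@EX*1000).round(2),((o["eef_pos"][:2]-JO)@EY*1000).round(2))
c,o=snap("s12","side"); cv2.imwrite("pics/s12c.png",cv2.resize(c["color"][160:280,280:440],None,fx=4.5,fy=4.5)[:,:,::-1])
E
```

```text
[0.56618775 0.01340982 0.01864435] 0.008888022558093433 [-0.1 -0.4 -1. ]
tcp jig mm -9.96 54.66
```

View pics/w12.png

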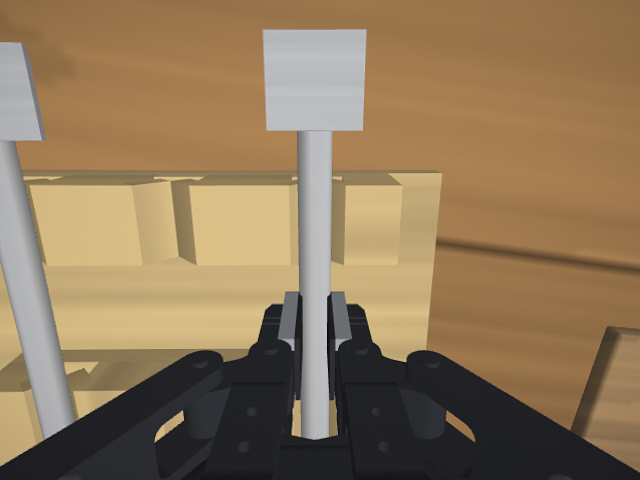

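View pics/s12c.png

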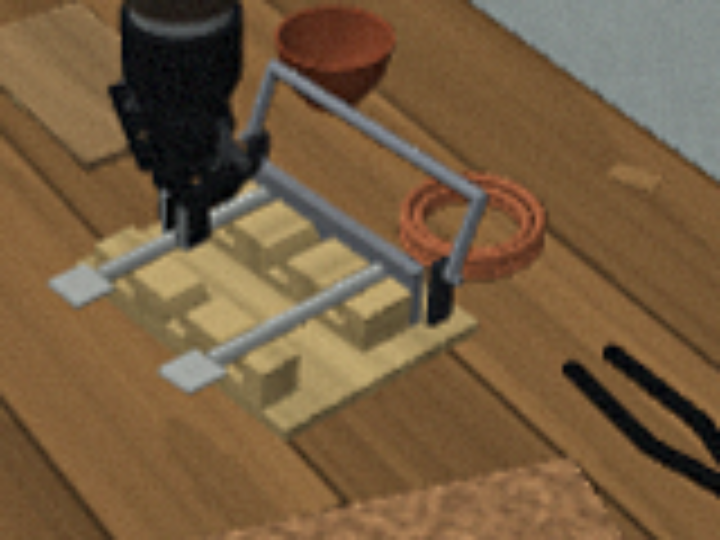

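send_rows:
  increments:
    - [[-0.03,0,0.02,0,0,0],[-0.02,0,0,0,0,0],[0,0,0,0,0,0],[0,0,0,0,0,0]]

```text
clock: 28.38
eef_pos: [0.5684, 0.0139, 0.0179]
tool_rot: [-0.07, 0.998, 0.0, 0.0]
ft_force: [-0.1, 0.5, -0.9]
grip_width: 0.0089
```

send_rows:
  increments:
    - [[-0.02,0,0,0,0,0],[0,0,0,0,0,0],[0,0,0,0,0,0]]

```text
clock: 28.75
eef_pos: [0.5694, 0.014, 0.0179]
tool_rot: [-0.07, 0.998, 0.0, 0.0]
ft_force: [-0.3, 0.1, -0.6]
grip_width: 0.0092
```

send_rows:
  increments:
    - [[-0.02,0,0,0,0,0],[0,0,0,0,0,0],[0,0,0,0,0,0]]

```text
clock: 29.12
eef_pos: [0.5699, 0.0141, 0.0177]
tool_rot: [-0.07, 0.998, 0.0, -0.0]
ft_force: [-2.0, -0.9, -1.2]
grip_width: 0.0092
```

send_rows:
  increments:
    - [[-0.02,0,0,0,0,0],[0,0,0,0,0,0],[0,0,0,0,0,0]]

```text
clock: 29.5
eef_pos: [0.5698, 0.0141, 0.0175]
tool_rot: [-0.07, 0.998, -0.0, -0.001]
ft_force: [-4.6, -1.2, 0.9]
grip_width: 0.0095
```

send_rows:
  increments:
    - [[0,0,0.02,0,0,0],[0,0,0,0,0,0],[0,0,0,0,0,0]]

```text
clock: 29.88
eef_pos: [0.5698, 0.0143, 0.0172]
tool_rot: [-0.07, 0.998, 0.0, -0.001]
ft_force: [-5.6, 0.2, 5.5]
grip_width: 0.0093
```

send_rows:
  increments:
    - [[-0.02,0,0,0,0,0],[0,0,0,0,0,0],[0,0,0,0,0,0]]

```text
clock: 30.25
eef_pos: [0.5698, 0.0144, 0.0171]
tool_rot: [-0.07, 0.998, 0.0, -0.002]
ft_force: [-9.5, -0.1, 6.3]
grip_width: 0.009
```

send_rows:
  increments:
    - [[0,0,0,0,0,0],[0,0,0,0,0,0],[0,0,0,0,0,0],[0,0,0,0,0,0]]
  grip: 0.7

```text
clock: 30.75
eef_pos: [0.5728, 0.0145, 0.017]
tool_rot: [-0.07, 0.998, 0.0, 0.001]
ft_force: [-0.3, -0.3, -0.5]
grip_width: 0.0253
```

send_rows:
  increments:
    - [[0,0,-0.5,0,0,0],[0,0,-0.7,0,0,0],[0,0,-0.7,0,0,0],[0.6,-0.5,-0.7,0,0,0],[0.6,-0.6,-0.5,0,0,0],[0,0,0,0,0,0],[0,0,0,0,0,0]]

```text
clock: 31.62
eef_pos: [0.5209, -0.0483, 0.1718]
tool_rot: [-0.07, 0.998, 0.0, 0.001]
ft_force: [-0.9, -0.4, 0.2]
grip_width: 0.0256
```

```bash
python3 - <<'E'
from h import *
c,o=snap("w13","wrist"); print(o["eef_pos"],o["grip_width"],o["ft_force"].round(1))
print("tcp jig mm",((o["eef_pos"][:2]-JO)@EX*1000).round(2),((o["eef_pos"][:2]-JO)@EY*1000).round(2))
E
```

```text
[ 0.52086181 -0.04834862  0.17175589] 0.02561140551883586 [-0.9 -0.4  0.2]
tcp jig mm -63.54 -0.1
```

View pics/w13.png

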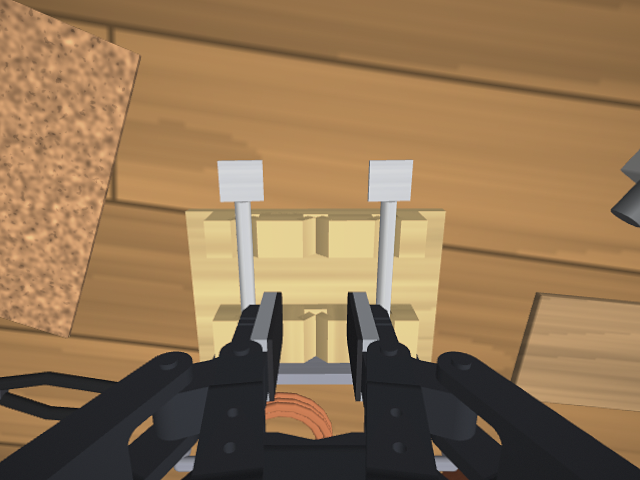

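```bash
python3 - <<'E'
from h import *
c=load("pics/w13.npz")
hsv=cv2.cvtColor(c["color"],cv2.COLOR_RGB2HSV); m=(hsv[...,1]<40)&(hsv[...,2]>150)
for x0 in (210,360):
    for y in (158,159,160,161,162,180,200,201,202): 
        xs=np.nonzero(m[y,x0:x0+65])[0]; 
        if len(xs): 
            P=plane(c,[(x0+xs.mean(),y)],.0385)[0]; Z=cloud(c,[(x0+xs.mean(),y)])[0][2]; print(x0,y,len(xs),((P[:2]-JO)@EX*1000).round(1),((P[:2]-JO)@EY*1000).round(1),(Z*1000).round(1))
E
```

```text
210 160 27 -106.7 -49.1 39.6
210 161 45 -105.9 -55.7 39.6
210 162 45 -105.2 -55.7 39.6
210 180 44 -92.1 -55.4 40.0
210 200 44 -77.0 -55.5 40.0
210 201 30 -76.3 -60.1 42.1
210 202 14 -75.5 -54.8 44.3
360 160 43 -106.5 55.0 40.7
360 161 43 -105.8 55.0 38.8
360 162 43 -105.1 55.0 41.3
360 180 43 -92.0 55.1 39.9
360 200 42 -76.9 54.8 40.2
360 201 16 -76.2 54.8 41.8
360 202 12 -75.4 56.4 44.6
```

Both stakes are seated in the ±55 mm grooves (y = -55.5 and +55.0 mm). Their tags sit equally at x ≈ -106.6 mm, against the -107.5 mm expected at home. Next is the bail: I go over it with shut fingers and push it forward from behind.

```bash
python3 - <<'E'
from h import *
from workcell import get_obs
c=load("pics/w9.npz")
for p in [(330,397),(290,397),(545,400),(515,340)]:
    P=cloud(c,[p])[0]; print(p,P.round(4),((P[:2]-JO)@EX*1000).round(1),((P[:2]-JO)@EY*1000).round(1))
o=get_obs()
p,Q=plan(jig(129,0,155),Rdown(188.1),o)
p,Q=plan(jig(129,0,63),Rdown(188.1),p0=p,R0=Q)
p,Q=plan(jig(79,0,63),Rdown(188.1),p0=p,R0=Q,step=12)
E
```

```text
(330, 397) [ 0.6893 -0.0696  0.1057] 100.2 -44.8
(290, 397) [ 0.6927 -0.0952  0.1061] 100.0 -70.7
(545, 400) [0.6714 0.0675 0.1051] 101.8 93.4
(515, 340) [0.6553 0.0652 0.0609] 85.6 93.4
[[[-0.77,0,0.06,0,0,0],[-0.77,0,0.07,0,0,0],[-0.77,0,0.06,0,0,0],[-0.77,0,0.07,0,0,0],[-0.77,-0.01,0.06,0,0,0]]]
end [ 0.7113 -0.0213  0.1552] err mm [-0.13 -0.22  0.16]
[[[0,0,0.61,0,0,0],[0,0,0.62,0,0,0],[0,0,0.61,0,0,0]]]
end [ 0.7113 -0.0213  0.0632] err mm [-0.15 -0.17  0.16]
[[[0.2,0,0,0,0,0],[0.2,0,0,0,0,0],[0.2,0,0,0,0,0],[0.2,0,0,0,0,0],[0.2,0,0,0,0,0]]]
end [ 0.6618 -0.0283  0.0632] err mm [-0.15 -0.17  0.16]
```

send_rows:
  increments:
    - [[-0.77,0,0.06,0,0,0],[-0.77,0,0.07,0,0,0],[-0.77,0,0.06,0,0,0],[-0.77,0,0.07,0,0,0],[-0.77,0,0.06,0,0,0],[0,0,0,0,0,0],[0,0,0,0,0,0]]
  grip: 1

```text
clock: 32.55
eef_pos: [0.7104, -0.0205, 0.154]
tool_rot: [-0.071, 0.997, 0.0, -0.001]
ft_force: [0.0, -0.2, -0.9]
grip_width: 0.0004
```

send_rows:
  increments:
    - [[0,0,0.4,0,0,0],[0,0,0.4,0,0,0],[0,0,0.4,0,0,0],[0,0,0.4,0,0,0],[0,0,0.24,0,0,0],[0,0,0,0,0,0]]

```text
clock: 33.3
eef_pos: [0.7101, -0.0214, 0.0635]
tool_rot: [-0.07, 0.998, 0.0, -0.001]
ft_force: [0.0, 0.2, -0.5]
grip_width: 0.0001
```

```bash
python3 - <<'E'
from h import *
c,o=snap("w14","wrist"); print(o["eef_pos"],o["grip_width"],o["ft_force"].round(1))
print("tcp jig mm",((o["eef_pos"][:2]-JO)@EX*1000).round(2),((o["eef_pos"][:2]-JO)@EY*1000).round(2))
c,o=snap("s14","side"); cv2.imwrite("pics/s14c.png",cv2.resize(c["color"][140:260,280:440],None,fx=4.5,fy=4.5)[:,:,::-1])
E
```

```text
[ 0.71009836 -0.02136543  0.06354582] 8.144259682662546e-05 [ 0.   0.2 -0.5]
tcp jig mm 127.61 -0.05
```

View pics/w14.png

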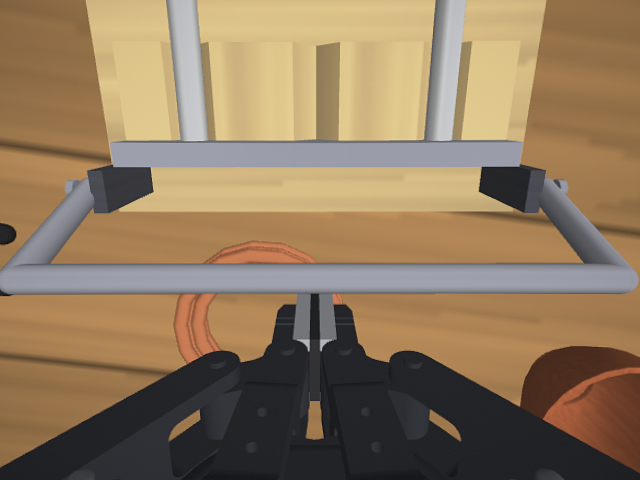

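View pics/s14c.png

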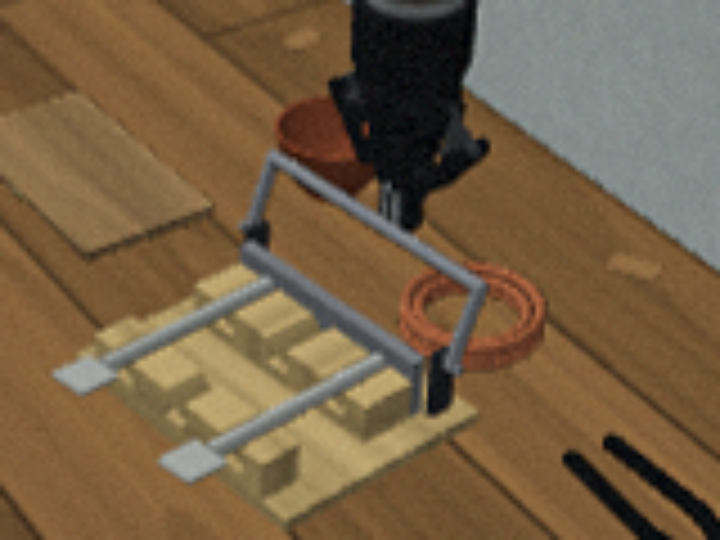

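The feet meet the stop plate in this view, at (192,143) and (440,143). The fingers are behind the bar, so I push it forward in moderate steps.

send_rows:
  increments:
    - [[0.15,0,0,0,0,0],[0.15,0,0,0,0,0],[0.15,0,0,0,0,0],[0.15,0,0,0,0,0],[0.15,0,0,0,0,0],[0.15,0,0,0,0,0]]

```text
clock: 34.15
eef_pos: [0.6658, -0.0278, 0.0637]
tool_rot: [-0.07, 0.998, 0.0, -0.0]
ft_force: [0.4, 0.7, -0.1]
grip_width: 0.0
```

send_rows:
  increments:
    - [[0.1,0,0,0,0,0],[0.1,0,0,0,0,0],[0,0,0,0,0,0],[0,0,0,0,0,0],[0,0,0,0,0,0]]

```text
clock: 34.78
eef_pos: [0.657, -0.0291, 0.064]
tool_rot: [-0.07, 0.998, -0.0, 0.0]
ft_force: [-0.7, -0.2, -0.6]
grip_width: -0.0
```

```bash
python3 - <<'E'
from h import *
c,o=snap("w15","wrist"); print(o["eef_pos"],o["grip_width"],o["ft_force"].round(1))
print("tcp jig mm",((o["eef_pos"][:2]-JO)@EX*1000).round(2),((o["eef_pos"][:2]-JO)@EY*1000).round(2))
E
```

```text
[ 0.65702265 -0.02909151  0.06397652] -3.135218967775803e-06 [-0.7 -0.2 -0.6]
tcp jig mm 73.98 -0.22
```

View pics/w15.png

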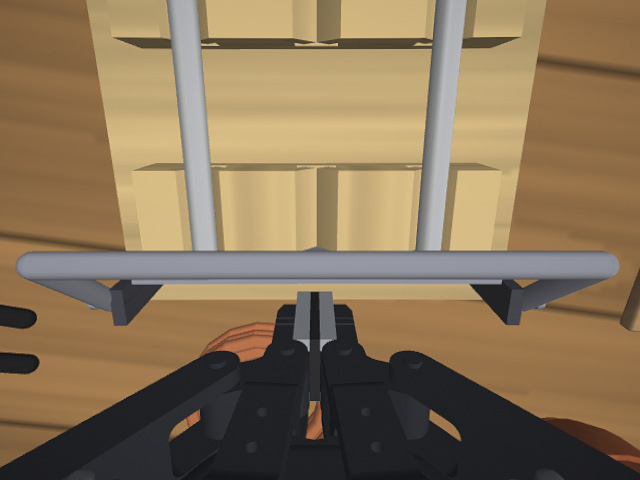

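send_rows:
  increments:
    - [[0.1,0,0,0,0,0],[0.1,0,0,0,0,0],[0.1,0,0,0,0,0],[0,0,0,0,0,0],[0,0,0,0,0,0],[0,0,0,0,0,0],[0,0,0,0,0,0]]

```text
clock: 35.7
eef_pos: [0.6421, -0.0312, 0.0639]
tool_rot: [-0.07, 0.998, 0.0, 0.0]
ft_force: [-0.6, 0.5, 0.1]
grip_width: -0.0001
```

```bash
python3 - <<'E'
from h import *
c,o=snap("w16","wrist"); print(o["eef_pos"],o["grip_width"],o["ft_force"].round(1))
print("tcp jig mm",((o["eef_pos"][:2]-JO)@EX*1000).round(2),((o["eef_pos"][:2]-JO)@EY*1000).round(2))
E
```

```text
[ 0.64211623 -0.03117627  0.06394483] -6.860404735954899e-05 [-0.6  0.5  0.1]
tcp jig mm 58.93 -0.18
```

View pics/w16.png

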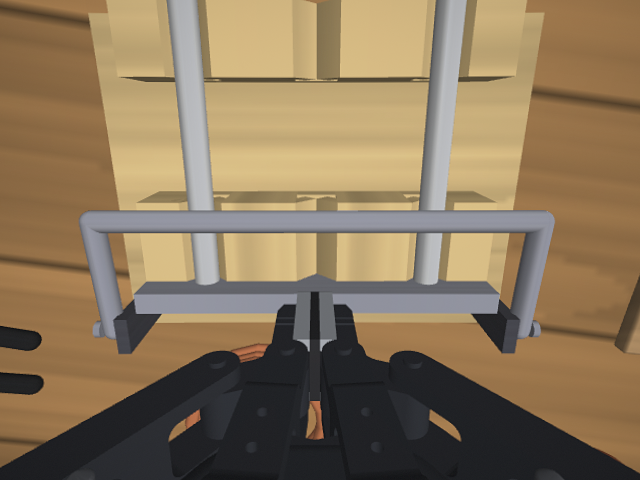

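send_rows:
  increments:
    - [[0,0,-0.6,0,0,0],[0,0,-0.8,0,0,0],[0,0,-0.8,0,0,0],[0.5,0,-0.5,0,0,0],[0.5,0,-0.3,0,0,0],[0,0,0,0,0,0],[0,0,0,0,0,0]]

```text
clock: 36.62
eef_pos: [0.5928, -0.0382, 0.2135]
tool_rot: [-0.07, 0.998, 0.0, 0.0]
ft_force: [-0.4, 0.4, -0.6]
grip_width: -0.0001
```

```bash
python3 - <<'E'
from h import *
c,o=snap("w17","wrist"); print(o["eef_pos"],o["grip_width"],o["ft_force"].round(1))
snap("t17","top"); snap("s17","side")
yy,xx=np.mgrid[0:290,150:480]; P=cloud(c,np.c_[xx.ravel(),yy.ravel()])
J=np.c_[(P[:,:2]-JO)@EX,(P[:,:2]-JO)@EY,P[:,2]]*1000
b=J[(J[:,2]>48)&(J[:,0]<50)&(abs(J[:,1])<90)]; print("bar",len(b),np.median(b,0), np.percentile(b[:,0],[5,95]),np.percentile(b[:,2],[50,95]))
E
```

```text
[ 0.59277276 -0.03817659  0.21350253] -6.176929807343816e-05 [-0.4  0.4 -0.6]
bar 2950 [25.94572664 -0.73904737 55.59528401] [-66.81861928  31.64332069] [ 55.59528401 373.83112134]
```

View pics/w17.png

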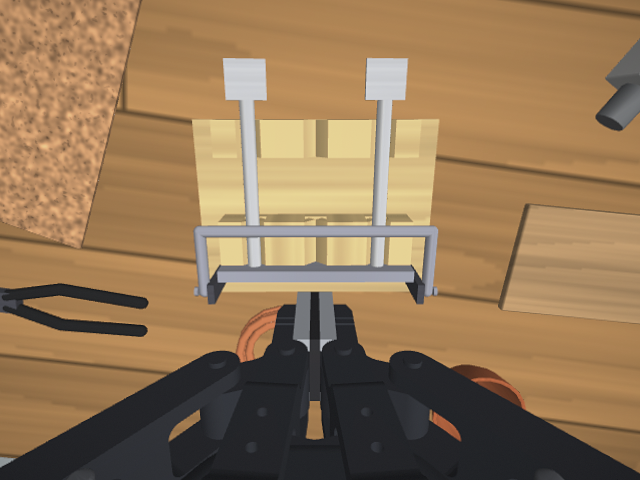

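View pics/t17.png

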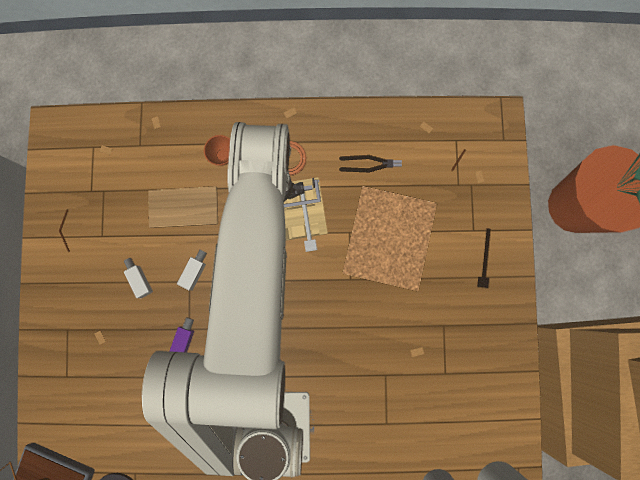

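The keeper is shut: the bar is at x ≈ 26 mm with its top at z ≈ 55.6 mm, and both stakes lie under it with their feet at the stop. Now the bottles, starting with a closer look.

```bash
python3 - <<'E'
from h import *
from workcell import get_obs
p,Q=plan([.464,.279,.26],Rdown(-28),get_obs())
E
```

```text
[[[0.1,0.42,-0.06,0,0,-0.9],[0.04,0.42,-0.06,0,0,-0.9],[-0.03,0.43,-0.06,0,0,-0.9],[-0.1,0.42,-0.06,0,0,-0.9],[-0.15,0.39,-0.05,0,0,-0.9],[-0.23,0.37,-0.06,0,0,-0.9],[-0.27,0.33,-0.06,0,0,-0.9],[-0.32,0.28,-0.06,0,0,-0.9]]]
[[[-0.37,0.22,-0.06,0,0,-0.89],[-0.39,0.17,-0.06,0,0,-0.9],[-0.41,0.11,-0.06,0,0,-0.9],[-0.43,0.03,-0.06,0,0,-0.9],[-0.43,-0.03,-0.06,0,0.01,-0.9],[-0.41,-0.09,-0.06,0,0,-0.9],[-0.4,-0.16,-0.06,0.01,0,-0.9],[-0.37,-0.22,-0.05,0,0,-0.9]]]
end [0.4639 0.279  0.2598] err mm [-0.13  0.02 -0.23]
```

send_rows:
  increments:
    - [[0.1,0.42,-0.06,0,0,-0.9],[0.04,0.42,-0.06,0,0,-0.9],[-0.03,0.43,-0.06,0,0,-0.9],[-0.1,0.42,-0.06,0,0,-0.9],[-0.15,0.39,-0.05,0,0,-0.9],[-0.23,0.37,-0.06,0,0,-0.9],[-0.27,0.33,-0.06,0,0,-0.9],[-0.32,0.28,-0.06,0,0,-0.9]]
  grip: 0.2

```text
clock: 37.78
eef_pos: [0.5278, 0.121, 0.2365]
tool_rot: [-0.645, 0.764, 0.0, -0.0]
ft_force: [-0.3, 0.6, -0.4]
grip_width: 0.068
```

send_rows:
  increments:
    - [[-0.37,0.22,-0.06,0,0,-0.89],[-0.39,0.17,-0.06,0,0,-0.9],[-0.41,0.11,-0.06,0,0,-0.9],[-0.43,0.03,-0.06,0,0,-0.9],[-0.43,-0.03,-0.06,0,0,-0.9],[-0.41,-0.09,-0.06,0,0,-0.9],[-0.4,-0.16,-0.06,0,0,-0.9],[-0.37,-0.22,-0.05,0,0,-0.9]]

```text
clock: 38.78
eef_pos: [0.4636, 0.2798, 0.26]
tool_rot: [0.971, -0.239, -0.0, 0.0]
ft_force: [0.4, -0.5, -0.5]
grip_width: 0.0682
```

send_rows:
  increments:
    - [[0,0,0,0,0,0],[0,0,0,0,0,0]]

```text
clock: 39.02
eef_pos: [0.4639, 0.2786, 0.2602]
tool_rot: [0.97, -0.243, -0.0, 0.0]
ft_force: [0.1, -0.3, -0.3]
grip_width: 0.0685
```

```bash
python3 - <<'E'
from h import *
c,o=snap("w18","wrist"); print(o["eef_pos"],o["joint_pos"].round(2))
snap("t18","top")
E
```

```text
[0.46386384 0.27861523 0.26018254] [ 0.54  0.31  0.22  1.48 -0.   -2.11]
```

View pics/w18.png

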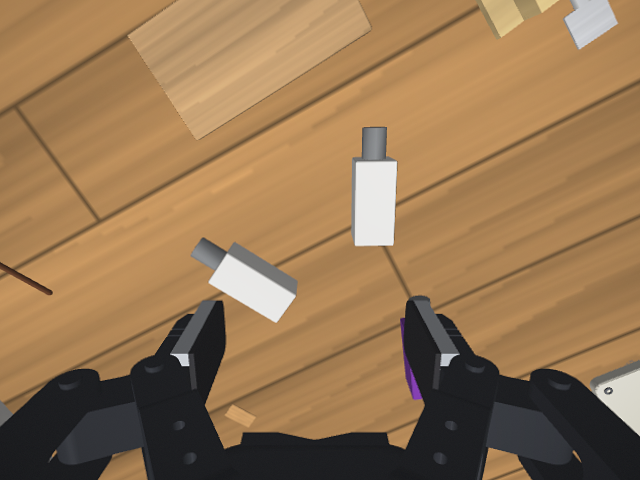

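The bottles are at (375,200) with the cap up in the image, and at (253,283) with the cap up-left. The board's near corner is at (197,139). Measuring.

```bash
cat >> h.py <<'E'
def bottles(c,roi,amin=400,zr=None):
    hsv=cv2.cvtColor(c["color"],cv2.COLOR_RGB2HSV); m=(hsv[...,1]<35)&(hsv[...,2]>195); k=np.zeros_like(m);x0,y0,x1,y1=roi;k[y0:y1,x0:x1]=1
    out=[]
    for i,s,ce,l in blobs(m&k,amin):
        ys,xs=np.nonzero(l); C=cloud(c,np.c_[xs,ys]); z=np.median(C[:,2])
        P=plane(c,np.c_[xs,ys],z)[:,:2].astype(np.float32); r=cv2.minAreaRect(P); b=cv2.boxPoints(r)
        e=b[1]-b[0] if np.linalg.norm(b[1]-b[0])>np.linalg.norm(b[2]-b[1]) else b[2]-b[1]
        d=e/np.linalg.norm(e); ctr=np.array(r[0])
        # cap: darker grey pixels beyond the end
        best=[]
        for sgn in (1,-1):
            X=np.r_[ctr+sgn*d*.058,.025]; u=project(c,X)[0].astype(int)
            best.append(hsv[max(0,min(479,u[1])),max(0,min(639,u[0]))])
        # cap is grey (low sat), wood is saturated
        if best[0][1]>best[1][1]: d=-d
        out.append(dict(z=z,ctr=ctr,size=sorted(r[1]),d=d,yaw=np.degrees(np.arctan2(d[1],d[0])),px=ce,cap=best,area=s[4]))
    return out
E
python3 - <<'E'
from h import *
for n,roi in (("w18",(150,100,420,340)),("t18",(110,240,215,310)),):
    c=load(f"pics/{n}.npz")
    for r in bottles(c,roi,150): print(n,{k:np.round(v,4) for k,v in r.items()})
c=load("pics/w18.npz")
print("board corners",plane(c,[(128,35),(197,139),(371,30)],.01).round(4)[:,:2].tolist(), cloud(c,[(200,90),(197,130),(300,60)]).round(4).tolist())
E
```

```text
w18 {'z': np.float64(0.0397), 'ctr': array([0.4276, 0.2301]), 'size': array([0.0389, 0.0831]), 'd': array([ 0.8901, -0.4557], dtype=float32), 'yaw': np.float32(-27.1101), 'px': array([374.7906, 202.8299]), 'cap': array([[102,   9, 144],
       [ 16, 130, 171]], dtype=uint8), 'area': np.int32(3333)}
w18 {'z': np.float64(0.0396), 'ctr': array([0.4069, 0.3818]), 'size': array([0.0382, 0.0836]), 'd': array([0.8852, 0.4652], dtype=float32), 'yaw': np.float32(27.724), 'px': array([251.3168, 288.2433]), 'cap': array([[ 98,   8, 128],
       [ 16, 131, 183]], dtype=uint8), 'area': np.int32(2696)}
t18 {'z': np.float64(0.0405), 'ctr': array([0.4267, 0.2309]), 'size': array([0.038 , 0.0816]), 'd': array([ 0.8944, -0.4474], dtype=float32), 'yaw': np.float32(-26.5743), 'px': array([189.3461, 273.201 ]), 'cap': array([[  9,  14, 125],
       [ 15, 131, 140]], dtype=uint8), 'area': np.int32(393)}
t18 {'z': np.float64(0.0405), 'ctr': array([0.4055, 0.3837]), 'size': array([0.0366, 0.0806]), 'd': array([0.8834, 0.4686], dtype=float32), 'yaw': np.float32(27.944), 'px': array([135.8348, 280.4024]), 'cap': array([[ 45,   9, 119],
       [ 16, 127, 145]], dtype=uint8), 'area': np.int32(333)}
board corners [[0.6715, 0.3616], [0.564, 0.3571], [0.5701, 0.1614]] [[0.601, 0.3293, 0.01], [0.5714, 0.3526, 0.0089], [0.579, 0.2314, 0.0102]]
```

```bash
cat >> h.py <<'E'
UP=np.array([0,0,1.])
def Rpick(yaw,al=30):
    a=np.radians(yaw);c=np.array([np.cos(a),np.sin(a),0]);s,k=np.sin(np.radians(al)),np.cos(np.radians(al))
    z=-UP*k-c*s; x=c*k-UP*s; return np.c_[x,np.cross(z,x),z]
def Rplace(yaw,al=30):
    a=np.radians(yaw);c=np.array([np.cos(a),np.sin(a),0]);s,k=np.sin(np.radians(al)),np.cos(np.radians(al))
    x=UP*k+c*s; z=-UP*s+c*k; return np.c_[x,np.cross(z,x),z]
E
python3 - <<'E'
from h import *
from workcell import get_obs
yaw=-27.1; c=np.array([np.cos(np.radians(yaw)),np.sin(np.radians(yaw)),0])
Rp=Rpick(yaw); pc=np.r_[.4276,.2301,0]+.0075*c; pc[2]=.027
t=pc+.040*Rp[:,2]; print("tcp pick",t)
p,Q=plan(t-.11*Rp[:,2],Rp,get_obs())
p,Q=plan(t,Rp,p0=p,R0=Q,step=25)
E
```

```text
tcp pick [ 0.41647234  0.23579431 -0.00764102]
[[[0.13,0.24,0.69,0,-0.6,-0.02],[0.21,0.23,0.68,-0.01,-0.6,-0.02],[0.27,0.24,0.65,0,-0.6,-0.02],[0.33,0.23,0.61,-0.01,-0.6,-0.02],[0.4,0.24,0.58,0,-0.6,-0.02]]]
end [0.4653 0.2107 0.0878] err mm [-0.09 -0.02  0.14]
[[[0,0,0.44,0,0,0],[0,0,0.44,0,0,0],[0,0,0.44,0,0,0],[0,0,0.44,0,0,0],[0,0,0.44,0,0,0]]]
end [ 0.4164  0.2358 -0.0075] err mm [-0.03  0.04  0.13]
```

send_rows:
  increments:
    - [[0.13,0.24,0.69,0,-0.6,-0.02],[0.21,0.23,0.68,-0.01,-0.6,-0.02],[0.27,0.24,0.65,0,-0.6,-0.02],[0.33,0.23,0.61,-0.01,-0.6,-0.02],[0.4,0.24,0.58,0,-0.6,-0.02],[0,0,0,0,0,0],[0,0,0,0,0,0]]
  grip: 0.2

```text
clock: 40.0
eef_pos: [0.4659, 0.2115, 0.0889]
tool_rot: [0.939, -0.226, -0.251, -0.061]
ft_force: [0.1, 0.6, 0.3]
grip_width: 0.0682
```

```bash
python3 - <<'E'
from h import *
c,o=snap("w19","wrist"); print(o["eef_pos"],o["joint_pos"].round(2),R.from_quat(o["tool_rot"]).as_matrix().round(3).tolist())
for r in bottles(c,(100,0,500,330),400): print({k:np.round(v,4) for k,v in r.items()})
E
```

```text
[0.4658757  0.21145804 0.08892998] [ 0.22  0.68  0.22  1.53  0.33 -2.52] [[0.772, -0.455, -0.443], [-0.394, -0.89, 0.229], [-0.499, -0.002, -0.867]]
{'z': np.float64(0.0396), 'ctr': array([0.4284, 0.2299]), 'size': array([0.0384, 0.0832]), 'd': array([-0.8897,  0.4566], dtype=float32), 'yaw': np.float32(152.8324), 'px': array([314.8151, 258.6049]), 'cap': array([[102,   9, 139],
       [ 20,   3, 229]], dtype=uint8), 'area': np.int32(5695)}
{'z': np.float64(0.0397), 'ctr': array([0.4343, 0.3776]), 'size': array([0.0243, 0.0464]), 'd': array([-0.4636, -0.886 ], dtype=float32), 'yaw': np.float32(-117.6212), 'px': array([121.6148, 322.9738]), 'cap': array([[ 15,  76, 150],
       [110,  15, 102]], dtype=uint8), 'area': np.int32(649)}
```

View pics/w19.png

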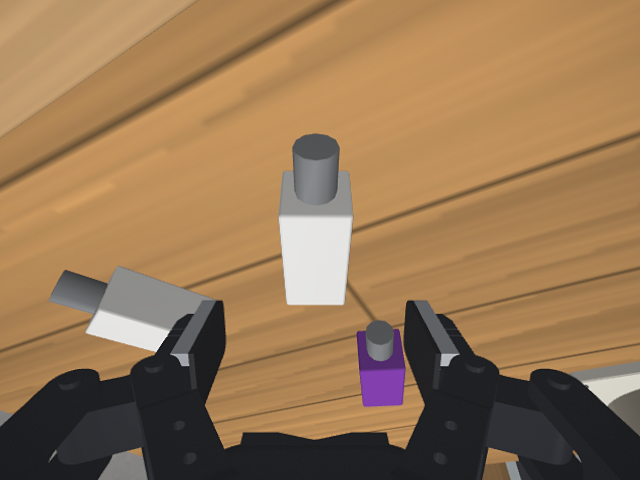

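The bottle is centred between the jaws at column 315. Moving in along the tool axis.

send_rows:
  increments:
    - [[0,0,0.5,0,0,0],[0,0,0.5,0,0,0],[0,0,0.5,0,0,0],[0,0,0.4,0,0,0],[0,0,0.2,0,0,0],[0,0,0,0,0,0],[0,0,0,0,0,0]]

```text
clock: 40.92
eef_pos: [0.4199, 0.2359, -0.0014]
tool_rot: [0.94, -0.225, -0.25, -0.062]
ft_force: [-0.5, -0.4, 0.1]
grip_width: 0.0686
```

send_rows:
  increments:
    - [[0,0,0.1,0,0,0],[0,0,0,0,0,0],[0,0,0,0,0,0]]

```text
clock: 41.3
eef_pos: [0.4164, 0.2364, -0.0072]
tool_rot: [0.939, -0.226, -0.251, -0.061]
ft_force: [-0.1, -0.4, -0.3]
grip_width: 0.0682
```

send_rows:
  increments:
    - [[0,0,0,0,0,0],[0,0,0,0,0,0],[0,0,0,0,0,0],[0,0,0,0,0,0]]
  grip: 1

```text
clock: 41.8
eef_pos: [0.4168, 0.2365, -0.007]
tool_rot: [0.939, -0.225, -0.251, -0.061]
ft_force: [2.0, 0.1, 2.2]
grip_width: 0.0391
```

```bash
python3 - <<'E'
from h import *
c,o=snap("w20","wrist"); print(o["eef_pos"],o["joint_pos"].round(2),o["ft_force"].round(1),o["grip_width"])
c,o=snap("s20","side"); cv2.imwrite("pics/s20c.png",cv2.resize(c["color"][110:260,150:350],None,fx=4,fy=4)[:,:,::-1])
E
```

```text
[ 0.41677988  0.23654499 -0.00700412] [ 0.28  0.71 -0.01  1.25  0.35 -2.46] [2.  0.1 2.2] 0.039142062069648216
```

View pics/w20.png

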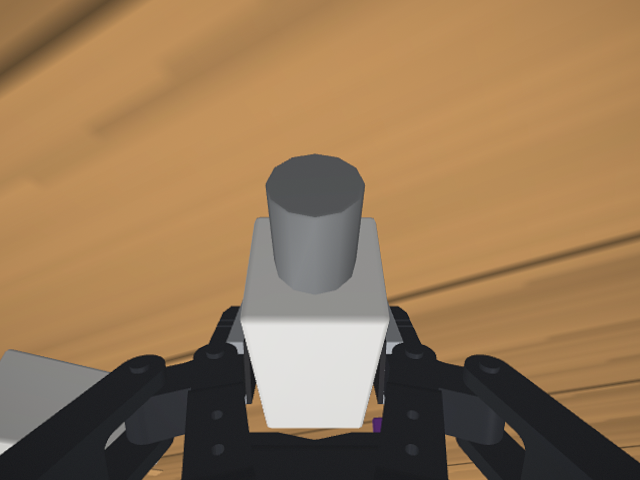

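View pics/s20c.png

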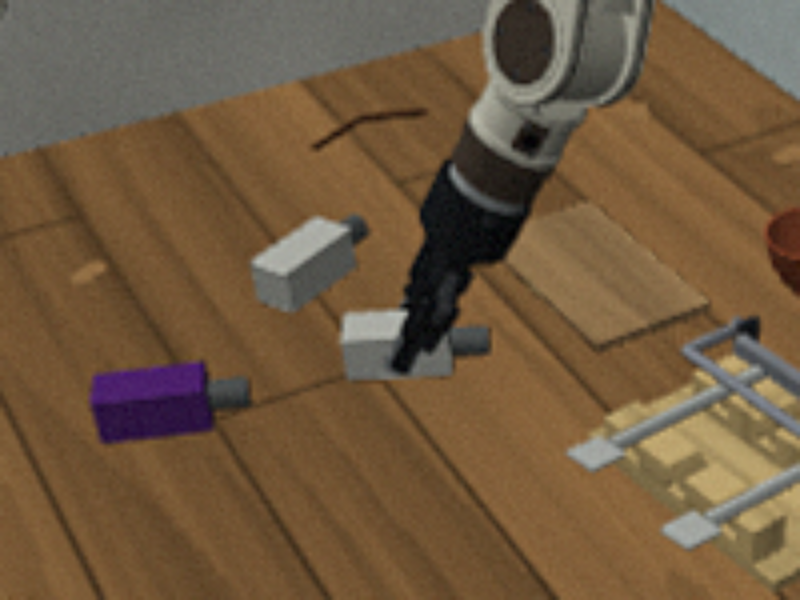

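```bash
cat >> h.py <<'E'
def bottleT(base,axis,side):
    z=np.array(axis,float);z/=np.linalg.norm(z); x=np.array(side,float); x-=z*(x@z); x/=np.linalg.norm(x); T=np.eye(4);T[:3,:3]=np.c_[x,np.cross(z,x),z];T[:3,3]=base;return T
def toolT(p,Rm): T=np.eye(4);T[:3,:3]=Rm;T[:3,3]=p;return T
E
python3 - <<'E'
from h import *
from workcell import get_obs
o=get_obs(); Tt=toolT(o["eef_pos"],R.from_quat(o["tool_rot"]).as_matrix())
yaw=-27.1; c=np.array([np.cos(np.radians(yaw)),np.sin(np.radians(yaw)),0])
Tb=bottleT(np.r_[(.4278,.2300),.02]-.0425*c,c,UP); Ttb=np.linalg.inv(Tt)@Tb; np.save("Ttb0.npy",Ttb); print(Ttb.round(4))
psi=-50; cp=np.array([np.cos(np.radians(psi)),np.sin(np.radians(psi)),0])
# at place: pick 'up' side of bottle (x) maps to -c' (facing the hand)
def tool_for(base): return bottleT(base,UP,-cp)@np.linalg.inv(Ttb)
Th=tool_for([.615,.205,.13]); T1=tool_for([.615,.205,.018])
print(Th.round(3)); np.save("T1_0.npy",T1)
p,Q=plan(o["eef_pos"]+[0.02,0,.15],Tt[:3,:3],o)
p,Q=plan(Th[:3,3],Th[:3,:3],p0=p,R0=Q,astep=8)
p,Q=plan(T1[:3,3],T1[:3,:3],p0=p,R0=Q,step=25)
E
```

```text
[[-4.992e-01 -2.100e-03  8.665e-01 -3.920e-02]
 [-1.800e-03  1.000e+00  1.300e-03  7.000e-04]
 [-8.665e-01 -9.000e-04 -4.992e-01 -8.600e-03]
 [ 0.000e+00  0.000e+00  0.000e+00  1.000e+00]]
[[ 0.322 -0.765  0.558  0.633]
 [-0.381 -0.644 -0.663  0.185]
 [ 0.866  0.001 -0.499  0.16 ]
 [ 0.     0.     0.     1.   ]]
[[[-0.3,-0.05,-0.69,0,0,0],[-0.29,-0.04,-0.7,0,0,0],[-0.3,-0.05,-0.69,0,0,0],[-0.3,-0.05,-0.7,0,0,0]]]
end [0.4368 0.2367 0.1432] err mm [0.08 0.12 0.16]
[[[0.27,-0.07,-0.19,-0.06,0.74,0.2],[0.29,-0.08,-0.15,-0.05,0.74,0.21],[0.31,-0.09,-0.12,-0.06,0.74,0.2],[0.32,-0.1,-0.07,-0.06,0.74,0.21],[0.32,-0.11,-0.04,-0.05,0.74,0.2],[0.31,-0.12,0.01,-0.06,0.73,0.2],[0.31,-0.13,0.04,-0.06,0.74,0.21],[0.3,-0.15,0.08,-0.05,0.74,0.2]]]
[[[0.28,-0.15,0.12,-0.06,0.74,0.2],[0.25,-0.17,0.14,-0.06,0.74,0.21],[0.23,-0.18,0.18,-0.05,0.74,0.2],[0.2,-0.18,0.21,-0.06,0.74,0.21]]]
end [0.633  0.1846 0.1598] err mm [ 0.04 -0.22  0.13]
[[[-0.39,0,0.22,0,0,0],[-0.39,0,0.23,0,0,0],[-0.39,0,0.22,0,0,0],[-0.39,0,0.22,0,0,0],[-0.39,0,0.23,0,0,0]]]
end [0.6328 0.1846 0.0473] err mm [-0.14 -0.19 -0.31]
```

send_rows:
  increments:
    - [[-0.3,-0.05,-0.69,0,0,0],[-0.29,-0.04,-0.7,0,0,0],[-0.3,-0.05,-0.69,0,0,0],[-0.3,-0.05,-0.7,0,0,0],[0,0,0,0,0,0]]

```text
clock: 42.52
eef_pos: [0.4383, 0.2372, 0.1453]
tool_rot: [0.94, -0.225, -0.249, -0.062]
ft_force: [0.8, 0.6, -1.3]
grip_width: 0.0392
```

send_rows:
  increments:
    - [[0.27,-0.07,-0.19,-0.06,0.74,0.2],[0.29,-0.08,-0.15,-0.05,0.74,0.21],[0.31,-0.09,-0.12,-0.06,0.74,0.2],[0.32,-0.1,-0.07,-0.06,0.74,0.21],[0.32,-0.11,-0.04,-0.05,0.74,0.2],[0.31,-0.12,0.01,-0.06,0.73,0.2],[0.31,-0.13,0.04,-0.06,0.74,0.21],[0.3,-0.15,0.08,-0.05,0.74,0.2]]

```text
clock: 43.52
eef_pos: [0.5667, 0.2017, 0.1525]
tool_rot: [0.902, -0.341, 0.23, 0.129]
ft_force: [-0.2, 0.3, -1.1]
grip_width: 0.0391
```

send_rows:
  increments:
    - [[0.28,-0.15,0.12,-0.06,0.74,0.2],[0.25,-0.17,0.14,-0.06,0.74,0.21],[0.23,-0.18,0.18,-0.05,0.74,0.2],[0.2,-0.18,0.21,-0.06,0.74,0.21],[0,0,0,0,0,0],[0,0,0,0,0,0],[0,0,0,0,0,0]]

```text
clock: 44.4
eef_pos: [0.6329, 0.1845, 0.1606]
tool_rot: [0.785, -0.366, 0.453, 0.211]
ft_force: [-0.5, -0.1, -0.8]
grip_width: 0.0393
```

```bash
python3 - <<'E'
from h import *
c,o=snap("w21","wrist"); print(o["eef_pos"],o["joint_pos"].round(2),o["ft_force"].round(1),o["grip_width"]); print(R.from_quat(o["tool_rot"]).as_matrix().round(3))
c,o=snap("s21","side"); cv2.imwrite("pics/s21c.png",cv2.resize(c["color"][80:260,180:420],None,fx=3.3,fy=3.3)[:,:,::-1])
E
```

```text
[0.63293616 0.184473   0.16058703] [ 0.72  0.61 -0.01  0.98 -1.05 -1.53] [-0.5 -0.1 -0.8] 0.03928544046762934
[[ 0.322 -0.765  0.557]
 [-0.383 -0.644 -0.663]
 [ 0.866 -0.    -0.5  ]]
```

View pics/w21.png

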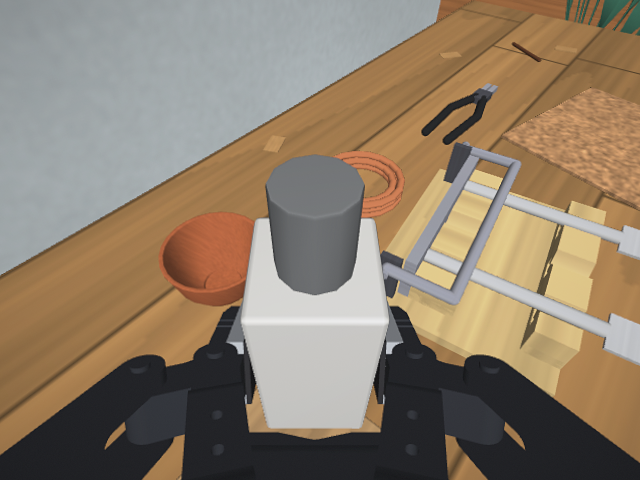

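View pics/s21c.png

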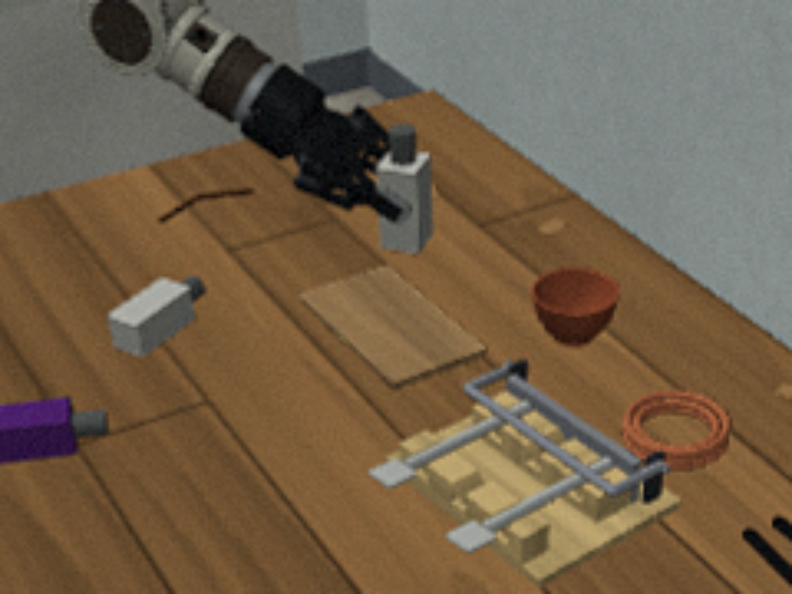

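The bottle is upright in the hand, pointing up in both views. Lowering it over the board.

send_rows:
  increments:
    - [[-0.39,0,0.22,0,0,0],[-0.39,0,0.23,0,0,0],[-0.39,0,0.22,0,0,0],[-0.39,0,0.22,0,0,0],[-0.39,0,0.23,0,0,0],[0,0,0,0,0,0],[0,0,0,0,0,0]]

```text
clock: 45.38
eef_pos: [0.6332, 0.1849, 0.0485]
tool_rot: [0.785, -0.365, 0.454, 0.211]
ft_force: [-0.3, -0.2, -1.3]
grip_width: 0.0393
```

```bash
python3 - <<'E'
from h import *
from workcell import get_obs
o=get_obs();Ttb=np.load("Ttb0.npy"); T=toolT(o["eef_pos"],R.from_quat(o["tool_rot"]).as_matrix())@Ttb
print(T.round(4),o["ft_force"].round(1),o["joint_pos"].round(2)); 
c,o=snap("s22","side"); cv2.imwrite("pics/s22c.png",cv2.resize(c["color"][80:260,180:420],None,fx=3.3,fy=3.3)[:,:,::-1])
E
```

```text
[[-6.423e-01 -7.664e-01 -1.300e-03  6.152e-01]
 [ 7.664e-01 -6.423e-01 -1.000e-03  2.051e-01]
 [-1.000e-04 -1.700e-03  1.000e+00  1.880e-02]
 [ 0.000e+00  0.000e+00  0.000e+00  1.000e+00]] [-0.3 -0.2 -1.3] [ 0.72  0.76 -0.08  0.76 -1.05 -1.53]
```

View pics/s22c.png

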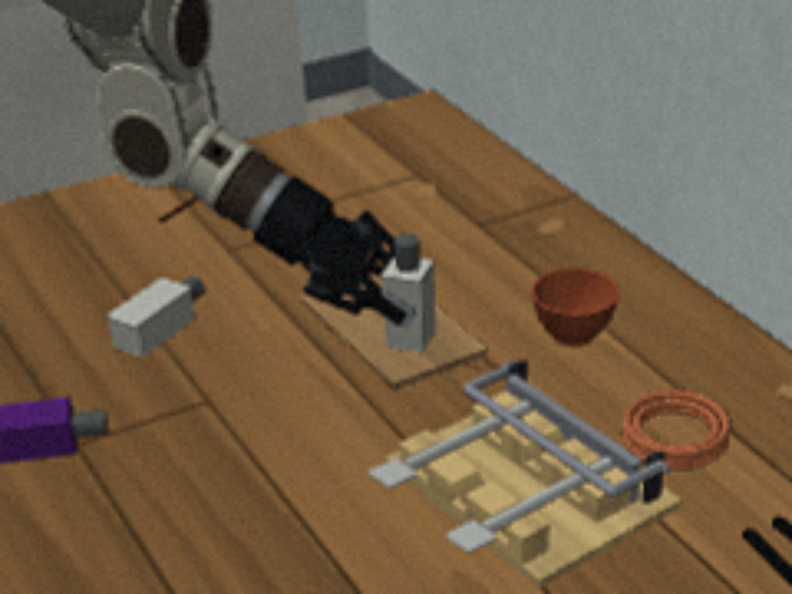

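send_rows:
  increments:
    - [[-0.06,0,0.035,0,0,0],[-0.06,0,0.035,0,0,0],[0,0,0,0,0,0],[0,0,0,0,0,0]]

```text
clock: 45.92
eef_pos: [0.6326, 0.1847, 0.0402]
tool_rot: [0.785, -0.365, 0.453, 0.212]
ft_force: [-0.6, 1.5, -0.6]
grip_width: 0.0389
```

send_rows:
  increments:
    - [[-0.017,0,0.01,0,0,0],[0,0,0,0,0,0],[0,0,0,0,0,0]]

```text
clock: 46.3
eef_pos: [0.6329, 0.1846, 0.0402]
tool_rot: [0.785, -0.365, 0.454, 0.212]
ft_force: [-3.2, 0.1, 5.1]
grip_width: 0.0392
```

send_rows:
  increments:
    - [[-0.017,0,0.01,0,0,0],[0,0,0,0,0,0],[0,0,0,0,0,0]]

```text
clock: 46.68
eef_pos: [0.6331, 0.1846, 0.0403]
tool_rot: [0.784, -0.365, 0.455, 0.212]
ft_force: [-4.2, -0.0, 9.0]
grip_width: 0.0393
```

send_rows:
  increments:
    - [[0.012,0,-0.007,0,0,0],[0,0,0,0,0,0],[0,0,0,0,0,0]]

```text
clock: 47.05
eef_pos: [0.6331, 0.1846, 0.0402]
tool_rot: [0.785, -0.365, 0.454, 0.212]
ft_force: [-1.7, -0.8, 6.4]
grip_width: 0.0393
```

send_rows:
  increments:
    - [[0,0,0,0,0,0],[0,0,0,0,0,0],[0,0,0,0,0,0],[0,0,0,0,0,0]]
  grip: 0.2

```text
clock: 47.55
eef_pos: [0.6325, 0.1845, 0.0385]
tool_rot: [0.785, -0.365, 0.453, 0.212]
ft_force: [0.5, -0.5, 0.5]
grip_width: 0.0683
```

send_rows:
  increments:
    - [[0,0,-0.3,0,0,0],[0,0,-0.5,0,0,0],[0,0,-0.6,0,0,0],[0,0,-0.6,0,0,0],[0,0,-0.6,0,0,0],[0,0,0,0,0,0]]

```text
clock: 48.3
eef_pos: [0.5601, 0.2734, 0.1047]
tool_rot: [0.786, -0.364, 0.454, 0.21]
ft_force: [0.6, 0.0, -0.1]
grip_width: 0.0684
```

```bash
python3 - <<'E'
from h import *
c,o=snap("w23","wrist"); print(o["eef_pos"],o["joint_pos"].round(2),o["ft_force"].round(1),o["grip_width"])
c,o=snap("s23","side"); cv2.imwrite("pics/s23c.png",cv2.resize(c["color"][80:260,180:420],None,fx=3.3,fy=3.3)[:,:,::-1])
E
```

```text
[0.56006443 0.27336356 0.10469779] [ 0.91  0.76  0.09  1.23 -1.01 -1.18] [ 0.6  0.  -0.1] 0.06836435728527993
```

View pics/w23.png

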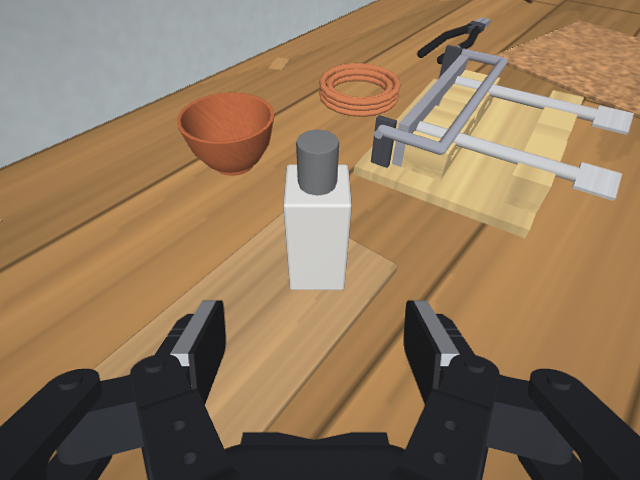

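View pics/s23c.png

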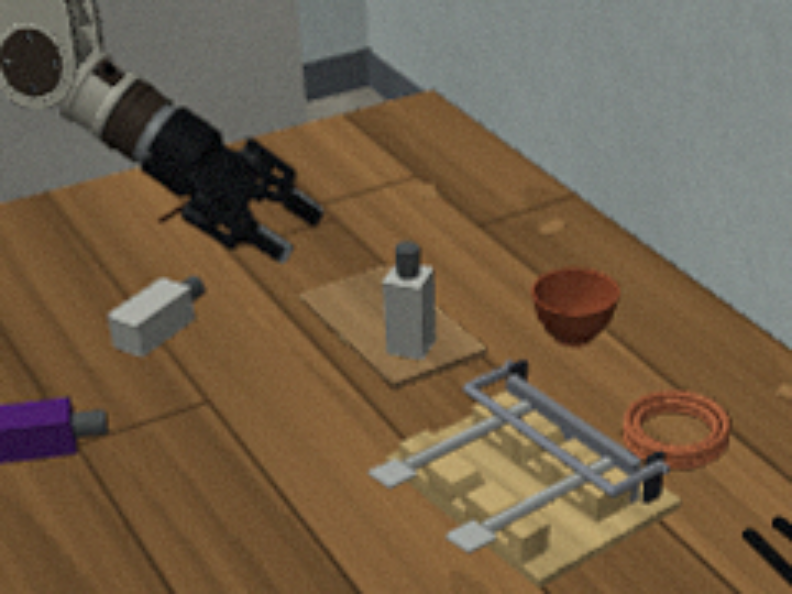

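Bottle0 stands upright on the board, released. Next is the second bottle, which I look at again in case it has been nudged.

```bash
python3 - <<'E'
from h import *
from workcell import get_obs
c,o=snap("t23","top")
for r in bottles(c,(60,220,260,320),100): print({k:np.round(v,4) for k,v in r.items()})
o=get_obs()
p,Q=plan([.48,.36,.26],Rdown(10),o,astep=9)
E
```

```text
{'z': np.float64(0.0409), 'ctr': array([0.4052, 0.3834]), 'size': array([0.0366, 0.0813]), 'd': array([0.8827, 0.47  ], dtype=float32), 'yaw': np.float32(28.0324), 'px': array([135.4505, 281.4427]), 'cap': array([[  6,  78,  46],
       [ 16, 136, 148]], dtype=uint8), 'area': np.int32(384)}
[[[0.15,0.01,-0.37,0.31,-0.54,-0.54],[0.12,0,-0.37,0.32,-0.54,-0.54],[0.08,-0.01,-0.39,0.31,-0.55,-0.54],[0.04,-0.03,-0.39,0.32,-0.54,-0.54],[0.02,-0.05,-0.39,0.31,-0.54,-0.54],[-0.03,-0.07,-0.39,0.31,-0.54,-0.55],[-0.05,-0.09,-0.39,0.32,-0.54,-0.54],[-0.07,-0.12,-0.37,0.31,-0.55,-0.54]]]
[[[-0.1,-0.14,-0.35,0.32,-0.54,-0.54],[-0.11,-0.18,-0.34,0.31,-0.54,-0.54]]]
end [0.48   0.3601 0.2602] err mm [-0.02  0.13  0.2 ]
```

send_rows:
  increments:
    - [[0.15,0.01,-0.37,0.31,-0.54,-0.54],[0.12,0,-0.37,0.32,-0.54,-0.54],[0.08,-0.01,-0.39,0.31,-0.55,-0.54],[0.04,-0.03,-0.39,0.32,-0.54,-0.54],[0.02,-0.05,-0.39,0.31,-0.54,-0.54],[-0.03,-0.07,-0.39,0.31,-0.54,-0.55],[-0.05,-0.09,-0.39,0.32,-0.54,-0.54],[-0.07,-0.12,-0.37,0.31,-0.55,-0.54]]

```text
clock: 49.45
eef_pos: [0.4959, 0.3416, 0.2298]
tool_rot: [0.994, -0.006, 0.097, 0.045]
ft_force: [0.8, -0.4, -0.4]
grip_width: 0.0682
```

send_rows:
  increments:
    - [[-0.1,-0.14,-0.35,0.32,-0.54,-0.54],[-0.11,-0.18,-0.34,0.31,-0.54,-0.54],[0,0,0,0,0,0],[0,0,0,0,0,0]]

```text
clock: 49.95
eef_pos: [0.4799, 0.3597, 0.2593]
tool_rot: [0.996, 0.086, 0.0, 0.001]
ft_force: [-1.7, 0.8, -0.3]
grip_width: 0.0684
```

```bash
python3 - <<'E'
from h import *
c,o=snap("w24","wrist"); print(o["eef_pos"],o["joint_pos"].round(2))
for r in bottles(c,(100,80,520,330),600): print({k:np.round(v,4) for k,v in r.items()})
r=[r for r in bottles(c,(100,80,520,330),600) if abs(r["z"]-.04)<.005][0]
yaw=float(r["yaw"]); cc=np.array([np.cos(np.radians(yaw)),np.sin(np.radians(yaw)),0])
Rp=Rpick(yaw); pc=np.r_[r["ctr"],0]+.0075*cc; pc[2]=.027; t=pc+.040*Rp[:,2]; print("tcp pick",t)
p,Q=plan(t-.11*Rp[:,2],Rp,o)
p,Q=plan(t,Rp,p0=p,R0=Q,step=25)
E
```

```text
[0.47990316 0.35969475 0.25925522] [ 0.64  0.44  0.4   1.54 -0.   -2.67]
{'z': np.float64(0.0397), 'ctr': array([0.4071, 0.3822]), 'size': array([0.0383, 0.0836]), 'd': array([0.8855, 0.4647], dtype=float32), 'yaw': np.float32(27.6892), 'px': array([278.7792, 259.4217]), 'cap': array([[108,   9, 140],
       [ 16, 132, 184]], dtype=uint8), 'area': np.int32(2898)}
tcp pick [ 0.39605481  0.37641028 -0.00764102]
[[[-0.11,-0.19,0.69,-0.09,-0.59,-0.35],[-0.03,-0.21,0.69,-0.09,-0.6,-0.35],[0.06,-0.21,0.68,-0.09,-0.6,-0.34],[0.15,-0.23,0.67,-0.1,-0.59,-0.35],[0.22,-0.22,0.65,-0.09,-0.59,-0.35]]]
end [0.4447 0.4021 0.0876] err mm [-0.03  0.11  0.02]
[[[0,0,0.44,0,0,0],[0,0,0.44,0,0,0],[0,0,0.44,0,0,0],[0,0,0.44,0,0,0],[0,0,0.44,0,0,0]]]
end [ 0.3961  0.3765 -0.0077] err mm [ 0.06  0.09 -0.02]
```

View pics/w24.png

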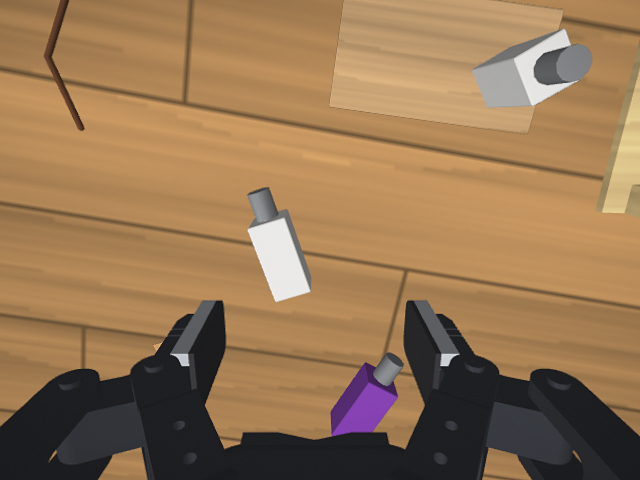

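send_rows:
  increments:
    - [[-0.11,-0.19,0.69,-0.09,-0.59,-0.35],[-0.03,-0.21,0.69,-0.09,-0.6,-0.35],[0.06,-0.21,0.68,-0.09,-0.6,-0.34],[0.15,-0.23,0.67,-0.1,-0.59,-0.35],[0.22,-0.22,0.65,-0.09,-0.59,-0.35],[0,0,0,0,0,0],[0,0,0,0,0,0]]

```text
clock: 50.88
eef_pos: [0.4445, 0.4034, 0.0902]
tool_rot: [0.938, 0.232, -0.25, 0.062]
ft_force: [0.3, 0.4, 1.6]
grip_width: 0.0685
```

```bash
python3 - <<'E'
from h import *
c,o=snap("w25","wrist"); print(o["eef_pos"],o["joint_pos"].round(2),R.from_quat(o["tool_rot"]).as_matrix().round(3).tolist()); print(Rpick(27.7).round(3).tolist())
for r in bottles(c,(100,0,520,330),600): print({k:np.round(v,4) for k,v in r.items()})
E
```

```text
[0.44446334 0.40335513 0.09024224] [ 0.68  1.01  0.87  1.94  0.1  -2.97] [[0.767, 0.467, -0.44], [0.405, -0.884, -0.232], [-0.497, -0.0, -0.868]]
[[0.767, 0.465, -0.443], [0.403, -0.885, -0.232], [-0.5, 0.0, -0.866]]
{'z': np.float64(0.0397), 'ctr': array([0.4076, 0.383 ]), 'size': array([0.0384, 0.0846]), 'd': array([-0.8853, -0.465 ], dtype=float32), 'yaw': np.float32(-152.2884), 'px': array([315.0107, 256.2795]), 'cap': array([[105,   7, 143],
       [ 15,   2, 231]], dtype=uint8), 'area': np.int32(5770)}
```

View pics/w25.png

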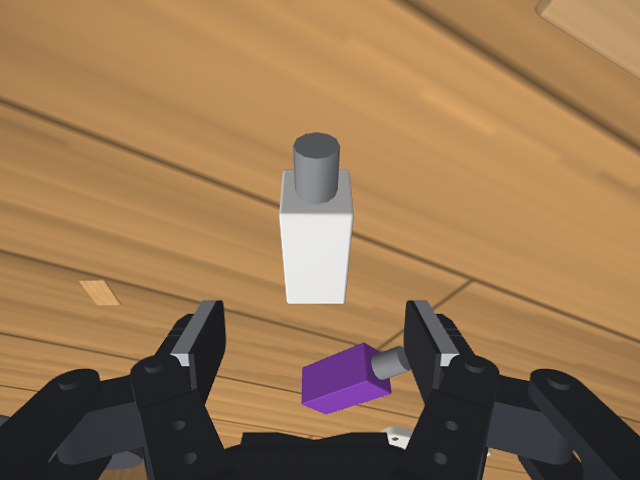

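send_rows:
  increments:
    - [[0,0,0.5,0,0,0],[0,0,0.5,0,0,0],[0,0,0.5,0,0,0],[0,0,0.4,0,0,0],[0,0,0.2,0,0,0],[0,0,0,0,0,0],[0,0,0,0,0,0]]

```text
clock: 51.8
eef_pos: [0.3996, 0.3799, 0.0005]
tool_rot: [0.938, 0.233, -0.248, 0.06]
ft_force: [-0.7, 0.2, -0.6]
grip_width: 0.0682
```

```bash
python3 - <<'E'
from h import *
from workcell import get_obs
o=get_obs(); print(o["eef_pos"],o["joint_pos"].round(2)); R0=R.from_quat(o["tool_rot"]).as_matrix()
cc=np.array([np.cos(np.radians(27.7)),np.sin(np.radians(27.7)),0]); pc=np.r_[.4074,.3826,0]+.0075*cc;pc[2]=.027
print(((pc+.04*R0[:,2])-o["eef_pos"])@R0*1000)
E
```

```text
[0.39962868 0.37991088 0.00052242] [ 0.7   0.94  0.49  1.63  0.11 -2.96]
[0.49931421 1.21021935 9.2561592 ]
```

send_rows:
  increments:
    - [[0,0.02,0.1,0,0,0],[0,0,0.08,0,0,0],[0,0,0,0,0,0],[0,0,0,0,0,0]]

```text
clock: 52.3
eef_pos: [0.3947, 0.376, -0.0099]
tool_rot: [0.938, 0.233, -0.251, 0.062]
ft_force: [-0.3, -0.1, -0.9]
grip_width: 0.0684
```

send_rows:
  increments:
    - [[0,0,0,0,0,0],[0,0,0,0,0,0],[0,0,0,0,0,0],[0,0,0,0,0,0]]
  grip: 1

```text
clock: 52.8
eef_pos: [0.395, 0.3762, -0.0094]
tool_rot: [0.938, 0.233, -0.25, 0.061]
ft_force: [0.9, 1.1, 1.5]
grip_width: 0.039
```

```bash
python3 - <<'E'
from h import *
from workcell import get_obs
c,o=snap("w26","wrist"); print(o["eef_pos"],o["joint_pos"].round(2),o["ft_force"].round(1),o["grip_width"])
Tt=toolT(o["eef_pos"],R.from_quat(o["tool_rot"]).as_matrix())
yaw=27.7; cc=np.array([np.cos(np.radians(yaw)),np.sin(np.radians(yaw)),0])
Tb=bottleT(np.r_[(.4074,.3826),.02]-.0425*cc,cc,UP); Ttb=np.linalg.inv(Tt)@Tb; np.save("Ttb1.npy",Ttb); print(Ttb.round(4))
psi=-40; cp=np.array([np.cos(np.radians(psi)),np.sin(np.radians(psi)),0])
def tool_for(base): return bottleT(base,UP,-cp)@np.linalg.inv(Ttb)
for b in ([.615,.31,.13],[.615,.31,.018]):
    T=tool_for(b); w=T[:3,3]-.33*T[:3,2]; th=np.degrees(np.arctan2(w[1],w[0])); print("wrist",w.round(3),"r",np.hypot(*w[:2]).round(3),"q1",th)
Th=tool_for([.615,.31,.13]); T1=tool_for([.615,.31,.018])
p,Q=plan(o["eef_pos"]+[0.03,-.02,.15],Tt[:3,:3],o)
p,Q=plan(Th[:3,3],Th[:3,:3],p0=p,R0=Q,astep=8)
p,Q=plan(T1[:3,3],T1[:3,:3],p0=p,R0=Q,step=25)
E
```

```text
[ 0.39504686  0.37619962 -0.00941967] [ 0.7   0.94  0.46  1.6   0.11 -2.96] [0.9 1.1 1.5] 0.03898075868154805
[[-0.4977 -0.0027  0.8674 -0.0394]
 [-0.0013  1.      0.0024 -0.    ]
 [-0.8674  0.     -0.4977 -0.0113]
 [ 0.      0.      0.      1.    ]]
wrist [0.418 0.475 0.323] r 0.633 q1 48.638551315046705
wrist [0.418 0.475 0.211] r 0.633 q1 48.638551315046705
[[[-0.3,0.16,-0.69,0,0,0],[-0.3,0.15,-0.7,0,0,0],[-0.3,0.16,-0.69,0,0,0],[-0.3,0.16,-0.69,0,0,0]]]
end [0.4248 0.3561 0.1405] err mm [-0.27 -0.15 -0.05]
[[[0.18,0.22,-0.13,-0.14,0.56,0.51],[0.22,0.21,-0.11,-0.14,0.56,0.52],[0.24,0.19,-0.09,-0.14,0.56,0.51],[0.26,0.17,-0.05,-0.14,0.56,0.51],[0.29,0.15,-0.02,-0.14,0.56,0.51],[0.29,0.12,0,-0.14,0.56,0.52],[0.3,0.09,0.04,-0.14,0.56,0.51],[0.31,0.07,0.08,-0.14,0.56,0.51]]]
[[[0.3,0.04,0.1,-0.14,0.56,0.51],[0.29,0,0.13,-0.14,0.56,0.52],[0.27,-0.02,0.16,-0.14,0.56,0.51],[0.26,-0.05,0.19,-0.15,0.56,0.51],[0.23,-0.08,0.2,-0.14,0.56,0.51],[0.2,-0.1,0.23,-0.14,0.56,0.52]]]
end [0.6377 0.2911 0.1585] err mm [ 0.1  -0.04 -0.11]
[[[-0.39,0,0.22,0,0,0],[-0.39,0,0.22,0,0,0],[-0.39,0,0.23,0,0,0],[-0.38,0,0.22,0,0,0],[-0.39,0,0.22,0,0,0]]]
end [0.6375 0.291  0.0467] err mm [-0.12 -0.18  0.14]
```

View pics/w26.png

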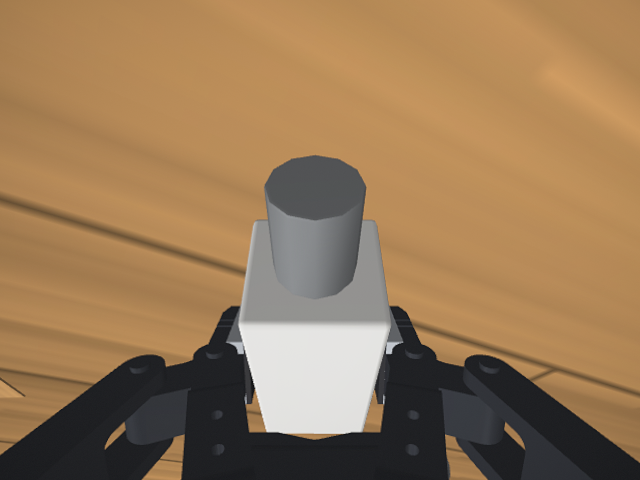

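send_rows:
  increments:
    - [[-0.3,0.16,-0.69,0,0,0],[-0.3,0.15,-0.7,0,0,0],[-0.3,0.16,-0.69,0,0,0],[-0.3,0.16,-0.69,0,0,0],[0,0,0,0,0,0]]

```text
clock: 53.48
eef_pos: [0.4263, 0.3565, 0.143]
tool_rot: [0.939, 0.232, -0.248, 0.06]
ft_force: [0.8, -0.0, -1.2]
grip_width: 0.0395
```

send_rows:
  increments:
    - [[0.18,0.22,-0.13,-0.14,0.56,0.51],[0.22,0.21,-0.11,-0.14,0.56,0.52],[0.24,0.19,-0.09,-0.14,0.56,0.51],[0.26,0.17,-0.05,-0.14,0.56,0.51],[0.29,0.15,-0.02,-0.14,0.56,0.51],[0.29,0.12,0,-0.14,0.56,0.52],[0.3,0.09,0.04,-0.14,0.56,0.51],[0.31,0.07,0.08,-0.14,0.56,0.51]]

```text
clock: 54.48
eef_pos: [0.5455, 0.3182, 0.1489]
tool_rot: [0.971, -0.074, 0.177, 0.14]
ft_force: [-0.1, -0.3, -0.9]
grip_width: 0.0393
```

send_rows:
  increments:
    - [[0.3,0.04,0.1,-0.14,0.56,0.51],[0.29,0,0.13,-0.14,0.56,0.52],[0.27,-0.02,0.16,-0.14,0.56,0.51],[0.26,-0.05,0.19,-0.15,0.56,0.51],[0.23,-0.08,0.2,-0.14,0.56,0.51],[0.2,-0.1,0.23,-0.14,0.56,0.52],[0,0,0,0,0,0],[0,0,0,0,0,0]]

```text
clock: 55.48
eef_pos: [0.6369, 0.2909, 0.1572]
tool_rot: [0.814, -0.294, 0.47, 0.173]
ft_force: [0.8, 0.1, -0.6]
grip_width: 0.0393
```

```bash
python3 - <<'E'
from h import *
c,o=snap("w27","wrist"); print(o["eef_pos"],o["joint_pos"].round(2),o["ft_force"].round(1),o["grip_width"])
Tt=toolT(o["eef_pos"],R.from_quat(o["tool_rot"]).as_matrix()); print((Tt@np.load("Ttb1.npy")).round(4))
c,o=snap("s27","side"); cv2.imwrite("pics/s27c.png",cv2.resize(c["color"][80:260,180:420],None,fx=3.3,fy=3.3)[:,:,::-1])
E
```

```text
[0.63689785 0.29086438 0.15723696] [ 0.84  0.65  0.05  0.91 -1.05 -1.64] [ 0.8  0.1 -0.6] 0.03926249078498722
[[-0.7663 -0.6425  0.0031  0.6142]
 [ 0.6425 -0.7662  0.0016  0.3097]
 [ 0.0014  0.0032  1.      0.1287]
 [ 0.      0.      0.      1.    ]]
```

View pics/w27.png

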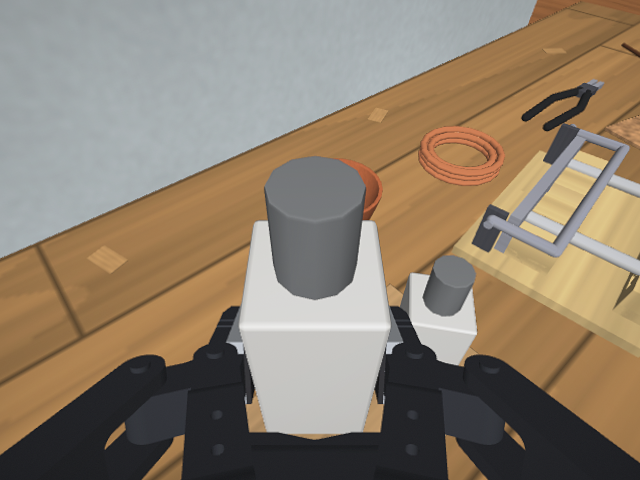

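View pics/s27c.png

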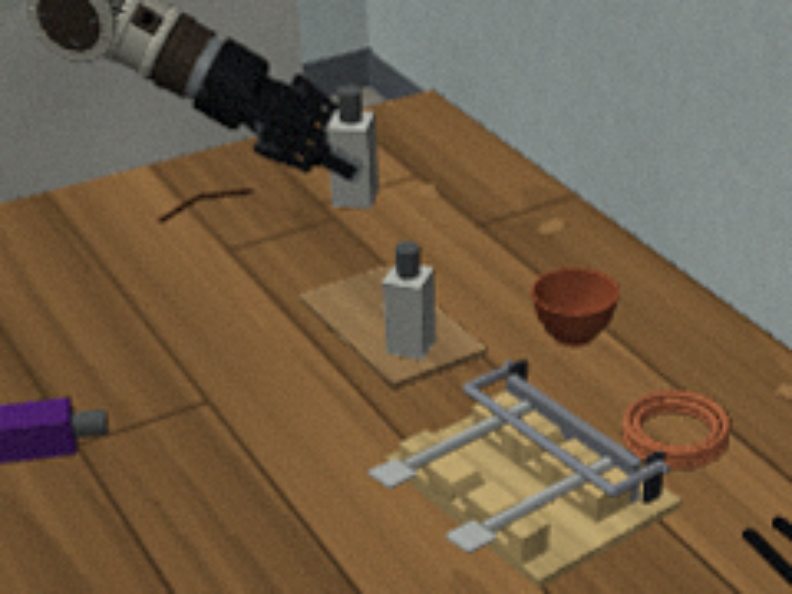

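send_rows:
  increments:
    - [[-0.39,0,0.22,0,0,0],[-0.39,0,0.22,0,0,0],[-0.39,0,0.23,0,0,0],[-0.38,0,0.22,0,0,0],[-0.39,0,0.22,0,0,0],[0,0,0,0,0,0],[0,0,0,0,0,0]]

```text
clock: 56.45
eef_pos: [0.6378, 0.2912, 0.0481]
tool_rot: [0.813, -0.295, 0.471, 0.172]
ft_force: [-0.1, 0.1, 0.5]
grip_width: 0.0391
```

```bash
python3 - <<'E'
from h import *
c,o=snap("w28","wrist"); print(o["eef_pos"],o["joint_pos"].round(2),o["ft_force"].round(1),o["grip_width"])
Tt=toolT(o["eef_pos"],R.from_quat(o["tool_rot"]).as_matrix()); print((Tt@np.load("Ttb1.npy")).round(4))
c,o=snap("s28","side"); cv2.imwrite("pics/s28c.png",cv2.resize(c["color"][100:230,220:380],None,fx=4.5,fy=4.5)[:,:,::-1])
E
```

```text
[0.63781215 0.29124938 0.04808465] [ 0.84  0.79 -0.02  0.7  -1.05 -1.64] [-0.1  0.1  0.5] 0.03905834157249684
[[-7.656e-01 -6.434e-01 -1.500e-03  6.153e-01]
 [ 6.434e-01 -7.656e-01 -7.000e-04  3.101e-01]
 [-7.000e-04 -1.400e-03  1.000e+00  1.950e-02]
 [ 0.000e+00  0.000e+00  0.000e+00  1.000e+00]]
```

View pics/s28c.png

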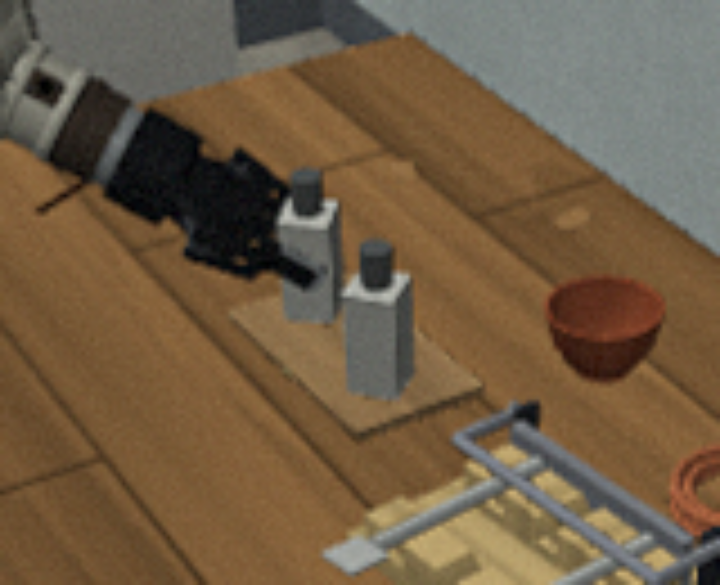

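send_rows:
  increments:
    - [[-0.06,0,0.035,0,0,0],[-0.06,0,0.035,0,0,0],[0,0,0,0,0,0],[0,0,0,0,0,0]]

```text
clock: 57.05
eef_pos: [0.6372, 0.2907, 0.0394]
tool_rot: [0.813, -0.295, 0.471, 0.173]
ft_force: [0.2, -0.5, 0.2]
grip_width: 0.0396
```

send_rows:
  increments:
    - [[-0.025,0,0.015,0,0,0],[0,0,0,0,0,0],[0,0,0,0,0,0]]

```text
clock: 57.42
eef_pos: [0.6377, 0.2908, 0.0391]
tool_rot: [0.813, -0.295, 0.471, 0.172]
ft_force: [-1.4, -1.0, 5.2]
grip_width: 0.0393
```

Contact with the board at about 5 N. Releasing and backing straight out.

send_rows:
  increments:
    - [[0,0,0,0,0,0],[0,0,0,0,0,0],[0,0,0,0,0,0],[0,0,0,0,0,0]]
  grip: 0.3

```text
clock: 57.92
eef_pos: [0.6373, 0.2907, 0.0378]
tool_rot: [0.813, -0.295, 0.471, 0.173]
ft_force: [-0.2, 0.8, 0.4]
grip_width: 0.0601
```

send_rows:
  increments:
    - [[0,0,-0.3,0,0,0],[0,0,-0.5,0,0,0],[0,0,-0.6,0,0,0],[0,0,-0.6,0,0,0],[0,0,-0.6,0,0,0],[0,0,-0.6,0,0,0],[0,0,0,0,0,0],[0,0,0,0,0,0]]

```text
clock: 58.92
eef_pos: [0.5312, 0.3798, 0.1171]
tool_rot: [0.813, -0.295, 0.471, 0.173]
ft_force: [0.0, -0.1, -0.4]
grip_width: 0.0598
```

```bash
python3 - <<'E'
from h import *
c,o=snap("w29","wrist"); print(o["eef_pos"],o["joint_pos"].round(2),o["ft_force"].round(1),o["grip_width"])
c,o=snap("s29","side"); cv2.imwrite("pics/s29c.png",cv2.resize(c["color"][80:260,180:420],None,fx=3.3,fy=3.3)[:,:,::-1])
c,o=snap("t29","top"); cv2.imwrite("pics/t29c.png",cv2.resize(c["color"][120:300,110:350],None,fx=3.3,fy=3.3)[:,:,::-1])
E
```

```text
[0.53115583 0.37976862 0.11709235] [ 1.05  0.78  0.18  1.27 -1.02 -1.22] [ 0.  -0.1 -0.4] 0.05977893942488749
```

View pics/w29.png

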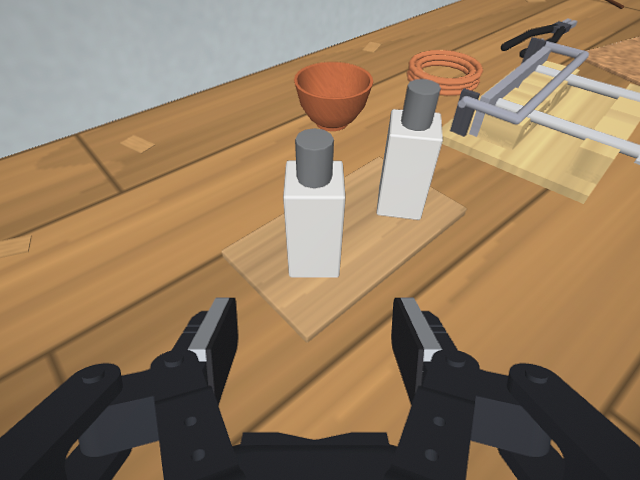

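View pics/s29c.png

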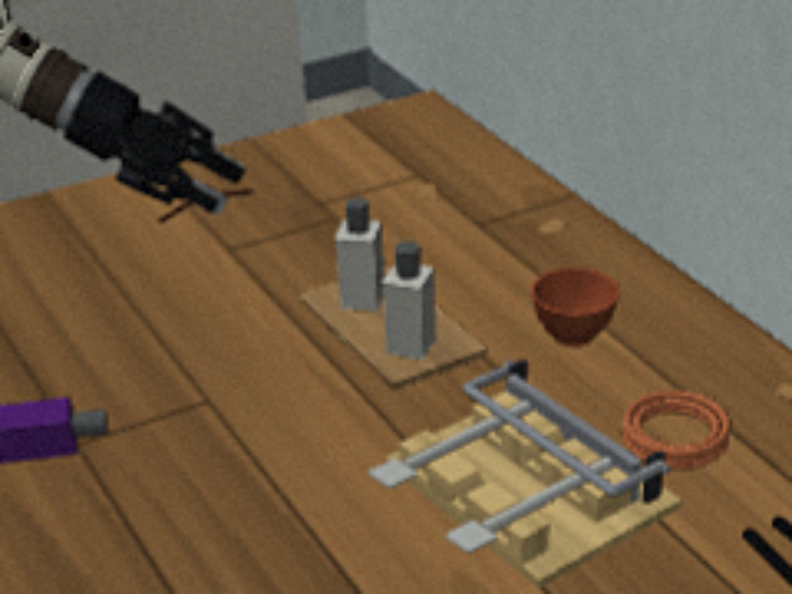

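View pics/t29c.png

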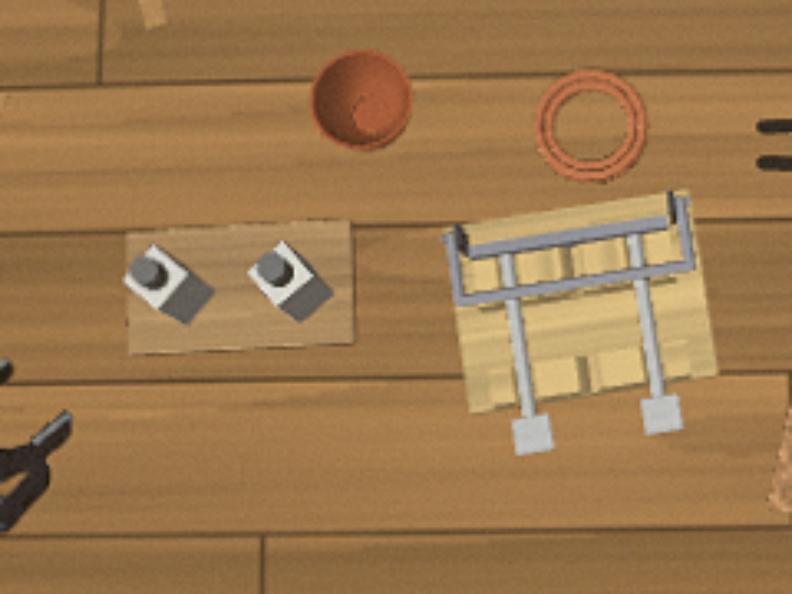

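Both bottles stand upright on the board and the keeper is shut. One more check of the feet against the stop, from the close frame.

```bash
python3 - <<'E'
from h import *
c=load("pics/w16.npz"); a=cv2.resize(c["color"][200:320,150:300],None,fx=2.6,fy=2.6); b=cv2.resize(c["color"][200:320,350:500],None,fx=2.6,fy=2.6)
cv2.imwrite("pics/feet.png",np.hstack([a,b])[:,:,::-1])
for x0 in (205,428):
    for y in range(262,292,2):
        P=cloud(c,[(x0,y)])[0]; print(x0,y,((P[:2]-JO)@EX*1000).round(1),((P[:2]-JO)@EY*1000).round(1),(P[2]*1000).round(1))
E
```

```text
205 262 51.8 -53.7 44.0
205 264 52.6 -53.7 44.5
205 266 54.1 -54.1 43.3
205 268 54.7 -53.8 44.7
205 270 55.3 -53.6 45.6
205 272 56.9 -54.0 44.4
205 274 58.2 -54.3 43.7
205 276 58.8 -54.1 44.6
205 278 60.0 -54.3 44.3
205 280 61.1 -54.4 44.3
205 282 62.3 -54.6 43.9
205 284 63.0 -54.5 44.7
205 286 63.5 -54.1 46.2
205 288 63.4 -53.5 48.6
205 290 63.5 -52.9 50.7
428 262 51.6 53.8 44.6
428 264 52.9 54.1 44.0
428 266 54.0 54.2 43.8
428 268 55.2 54.4 43.4
428 270 56.2 54.5 43.6
428 272 57.1 54.4 43.9
428 274 58.3 54.7 43.4
428 276 59.2 54.6 43.9
428 278 59.8 54.4 44.9
428 280 61.2 54.7 44.1
428 282 61.8 54.5 45.3
428 284 62.8 54.5 45.4
428 286 62.9 53.9 47.5
428 288 63.8 53.9 47.8
428 290 63.3 53.0 51.2
```

View pics/feet.png

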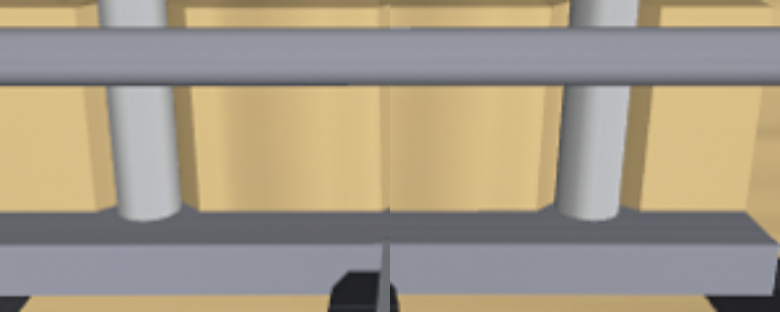

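send_rows:
  increments:
    - [[0.3,0,-0.5,0,0,0],[0.3,0,-0.5,0,0,0],[0,0,0,0,0,0],[0,0,0,0,0,0],[0,0,0,0,0,0],[0,0,0,0,0,0],[0,0,0,0,0,0],[0,0,0,0,0,0]]

```text
clock: 60.08
eef_pos: [0.5094, 0.3984, 0.1684]
tool_rot: [0.813, -0.295, 0.471, 0.173]
ft_force: [0.9, 0.9, -1.0]
grip_width: 0.0596
```

```bash
python3 - <<'E'
from h import *
a=load("pics/t29.npz"); c,o=snap("t30","top"); cv2.imwrite("pics/t30c.png",cv2.resize(c["color"][110:300,100:440],None,fx=2.3,fy=2.3)[:,:,::-1])
z=load("pics/top0.npz")
for n,(x0,y0,x1,y1) in {"pot":(200,130,240,168),"coil":(268,135,308,168),"pliers":(335,148,405,176)}.items():
    def cen(i,sat):
        hs=cv2.cvtColor(i["color"],cv2.COLOR_RGB2HSV)[y0:y1,x0:x1]; m=(hs[...,2]<70) if n=="pliers" else ((hs[...,0]<10)&(hs[...,1]>150)); return np.argwhere(m).mean(0).round(2),m.sum()
    print(n,cen(z,0),cen(c,0))
for r in bottles(c,(110,170,350,240),20): print(r["z"].round(3),r["ctr"].round(3),r["area"])
print(o["clock"],o["ft_force"].round(1))
E
```

```text
pot (array([19.21, 21.35]), np.int64(194)) (array([18.93, 20.13]), np.int64(215))
coil (array([25.5, 32.5]), np.int64(2)) (array([30.,  7.]), np.int64(1))
pliers (array([15.64, 28.3 ]), np.int64(337)) (array([15.68, 28.21]), np.int64(339))
0.095 [0.615 0.206] 101
0.096 [0.614 0.31 ] 87
60.075 [ 0.9  0.9 -1. ]
```

View pics/t30c.png

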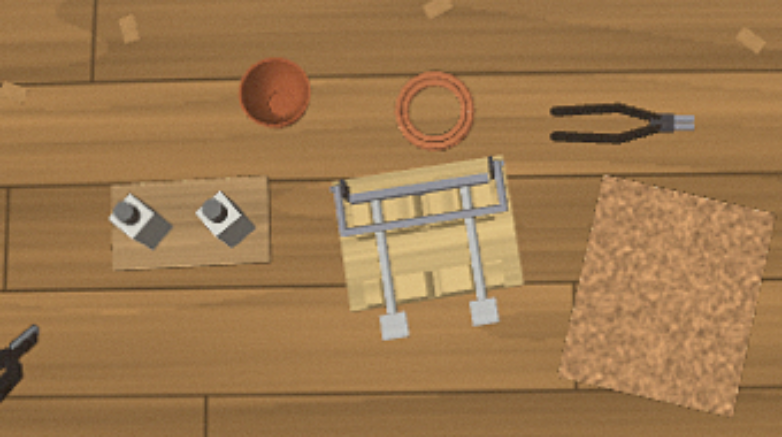

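```bash
python3 - <<'E'
from h import *
a=load("pics/top0.npz")["color"].astype(int); b=load("pics/t30.npz")["color"].astype(int); 
for n,(x0,y0,x1,y1) in {"pot":(200,130,240,168),"coil":(268,138,310,165),"pliers":(335,148,405,176)}.items():
    for i in (a,b):
        h=cv2.cvtColor(i[y0:y1,x0:x1].astype(np.uint8),cv2.COLOR_RGB2LAB); m=(h[...,1]>150) if n!="pliers" else (h[...,0]<80); w=np.argwhere(m); print(n,w.mean(0).round(2),w.min(0),w.max(0),len(w))
from workcell import job_done
print(job_done())
E
```

```text
pot [19.15 23.18] [5 4] [34 34] 407
pot [18.91 23.18] [5 4] [34 34] 405
coil [12.8  21.27] [3 4] [26 37] 197
coil [12.97 21.06] [3 4] [26 36] 201
pliers [15.38 29.9 ] [7 4] [24 57] 407
pliers [15.46 29.68] [7 4] [24 57] 402
the job is handed in; nothing more can be done
None
```

The job is done and handed in at about 60 s. I saw no failures, though no verdict is reported.

**What I did**
- **Stakes:** Only two stakes were there. I laid each in an outer groove (y = ±55 mm), foot towards the stop, and pushed it until the force rose to about 9 N with no more travel.
- **Keeper bar:** I tipped it forward from behind and it fell shut over the stakes.
- **Bottles:** Both white bottles now stand upright on the drip board. I left the black stake and the purple bottle alone.

**Last checks**
- **Feet at the stop:** A close depth view taken just after the bar came down shows each rod running right up to the stop face, with no gap to be seen. The tag ends agree to within about 1 mm.
- **Bar shut:** At about x = 26 mm with its top at z = 55.6 mm, against 27.5 and 56.5 mm expected. The later side and top pictures still show it shut.
- **Bottles:** The tops of the bodies are at z ≈ 95 mm, which is right for upright bottles on a 10 mm board.
- **Pot, coil and pliers:** Their outlines in the top picture match the first one to within a pixel.

**What disagreed or went wrong**
- **Fingertips:** They turned out to stand about 20 mm behind the reported TCP, not 8 mm ahead as the text says. My first grasp closed above the stake without moving it. I went by the measurement from then on.
- **Rod width:** The gripper read about 9 mm on the 12 mm rods.
- **Second stake:** It jammed about 5 mm short of the stop on the first push, so I lifted it slightly and slid it home.

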